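# Check a brass fitting's bore with a go / no-go plug gauge

### The arm

A 6-joint arm with a two-finger parallel gripper is mounted at the origin on the work surface. World frame = base frame: x ahead of the robot, y to its left, z up, the work surface at z = 0. Lengths are in m, angles in rad, forces in N, time in s.
With the tool pointing down it reaches from about 0.25 to 0.775 m from the base axis. Payload 4 kg.
Tool frame: the origin (TCP) lies midway between the tips of the shut fingers; the grasp point (between the pads) lies 19 mm behind it; z points along the fingers, y is the direction in which the jaws open and shut (so a half turn about z gives the same grasp; the last joint's range is limited). The gripper opens to 94 mm and grips with 3 to 60 N. Pads are 16 mm wide; open, the fingers measure 119 mm over their backs; the gripper's body (75 mm by 177 mm) begins 78 mm behind the grasp point.
Start: joints at [-1.262, 0.087, 1.371, -0, 1.684, -0.103], TCP at [0.22, -0.504, 0.206] pointing down, gripper open.
Joint ranges: [-3.1, 3.1], [-0.76, 2.03], [0.27, 2.55], [-1.08, 4.22], [0.17, 2.65], [-2.57, 2.57]. Speed limits (rad/s): [2.79, 2.79, 3.14, 3.14, 3.14, 3.14].

### API

Orientations are given as [roll, pitch, yaw] about the fixed x, y, z axes, in that order (R = Rz(yaw) Ry(pitch) Rx(roll)).
In Python, from bench import * gives the robot as it stands.
- The arm moves only by the tool move_arm, never from a script. Its argument "increments" is a list of rows, each an object with "turn": the turn, a rotation vector about the tool's x, y, z in rad, a list of three; "delta_pos": the shift along the tool's x, y, z in m, a list of three; "jaw": the closure, from -1 (fully open) to 1 (shut). A call has 1 to 5 rows; each row is the pose to reach, as a shift and turn from the pose measured when the call began, along the tool's axes at that moment; what a row does not reach only later rows make up. A row lasts 1/10 s, in which the tool goes at most 50 mm and 8.59 degrees, less where a joint would pass 70% of its speed; a pose out of reach is approached as far as the arm can. A call with a gripper value outside its range is refused whole. The fingers move at their own pace and stop on an object; the grip force is fixed at half the most. Time passes only in rows, so rows that repeat a pose let the fingers close. It gives the time, the measured TCP pose, the force and the opening at its end, in the units of the state.
- get_obs(): the state, without advancing time (a new reading comes with each control period).
- snapshot(name): name is "scene" or "top"; returns the picture (420x560x3 uint8, red, green, blue); there is no depth.
- camera_params(name): a dict with "mtx" (3x3 intrinsics, pixels), "distortion" ([k1, k2, p1, p2, k3] as OpenCV has them; the pictures are not rectified), "rvec" (rotation vector, rad) and "tvec" (3), from world to camera coordinates, as OpenCV has them. Camera axes: x right, y down, z forward; pixel columns grow to the right and rows downward; lengths in m; the calibration is good to about 2 mm. A picture is of the moment at which its call begins. camera_params takes no time and is no camera call.
- close_job(): hands the job in, once; it reports no verdict.
Trained networks look in the newest picture that a camera, given by its name, has taken for a name from the list of things; names that differ only in an ending like _2 or _b are one class to them, and where a whole thing is asked for, a point or a joint stands for the part that bears it (a point fixed in the world has none). Each returns a list of dicts, best first, with "p" (0 to 1); they miss things now and then, are a little off and sometimes report something else, mostly with a low value. They report only what shows in the picture. A call takes as long as a camera call. They do not tell look-alikes from the thing itself.
- regions_of(target, camera): "mask" (420x560 bool, what is visible of it) and "at" ([column, row] in pixels, amid what is visible of it).
The state is a dict: "time": time; "joint_positions": joint angles; "qvel": joint speeds; "joint_torque": joint torques, N m; "tool_pos": TCP position; "ee_rot": TCP orientation; "wrist_force": force on the tool from outside, world axes, zero at the start; "wrist_torque": the same for the moment, N m; "width": finger opening in m.
Only numpy, scipy, OpenCV 4.12 (cv2) and the standard library are available. Lean on these libraries where they do the work, as an engineer would, in place of code of your own. Each camera call takes 0.05 s, during which the arm holds its last target.

### The job

Check the bore of the brass fitting held in the clamp fixture with the double-ended plug gauge: push the long, thin go end all the way in until its collar seats firmly against the fitting, draw it out, then press the short, thick no-go end squarely against the bore's mouth with a light but definite push for about a second, to confirm that it does not enter. Then lay the gauge back in its wooden cradle and let go. Never push on the fitting harder than about 25 N, set the gauge down gently, and leave the other things on the table where they are.

Things in the scene. Friction and masses are not known exactly. Their poses are not given: they have to be found in the camera images.
- gauge: Plug gauge 127 mm long, about 0.26 kg, lying level in its cradle at the start. Origin: middle of the handle, on the gauge's axis; x runs along the axis to the go end, z up at the start. Handle: square bar 16 x 16 mm from x = -38 to 38 mm; grip it here, across the bar, from above. Outline: collar and go plug on the +x side, no-go plug on the -x side (see the two points).
- go_shoulder (a point): Point on the gauge's axis in the collar's outer face (gauge x = 43 mm), where the go plug begins; axes as the gauge's. Collar: 30 mm in diameter, x = 38 to 43 mm. Go plug: 23 mm in diameter, x = 43 to 73 mm, its last 2.4 mm tapering to 20.6 mm.
- nogo_face (a point): Centre of the flat end face of the no-go plug (gauge x = -54 mm); axes as the gauge's. No-go plug: 28.5 mm in diameter, gauge x = -38 to -54 mm.
- fixture: Fixed aluminium clamp fixture holding the brass fitting with its bore level. Origin: centre of the underside, on the table; x along the bore, y across it, z up. Base 75 (x) x 124 (y) x 12 mm; cheeks at y = 32 to 42 and -42 to -32 mm, x within 18 mm, 58 mm high; clamp screws' heads out to y = 67 mm either way, 41 to 59 mm high.
- bore_zero (a point): Fixed point of the fixture, 50 mm above its origin, axes as the fixture's. The fitting is a smooth, lightly oiled brass sleeve, 44 mm in outer diameter, end faces at x = -20 and 20 mm, with a through bore of 25 mm whose axis is parallel to x at this height; either mouth may be used for either end of the gauge.
- clamp_top (a point): Fixed point of the fixture, 72 mm above its origin. NOTE: the screws hold the fitting tight, with its bore's axis anywhere from y = -8 to 8 mm across the fixture, different each time and not shown by any pose here. Find it by feel or sight: the go nose stops on the end face when off-centre, slides in when within about 1 mm of it; its taper pushes sideways when 1 to 2 mm off. The fitting does not give.
- rest: Fixed wooden cradle. Origin: centre of the underside; x along the gauge lying in it. Base 110 (x) x 70 (y) x 10 mm; posts at x = 26 to 34 and -34 to -26 mm, 34 mm wide, each with a slot 20 mm wide, floor at 40 mm and lips at 50 mm height. The handle's ends lie in the slots (gauge axis 48 mm high), plugs outside, 4 mm of play along x either way.
- spare_a: Loose brass fitting standing on end, 44 mm in diameter, 40 mm high: not to be disturbed. Origin: centre of the underside.
- spare_b: A second such loose brass fitting: not to be disturbed. Origin: centre of the underside.
- caliper: Loose steel caliper lying flat, 190 mm long along its y axis, jaws reaching 57 mm out to +x, at most 12 mm high: not to be disturbed. Origin: centre of the underside of its beam.
Not all that is in view belongs to the job. Leave any orange look-alike of the gauge alone. Of the things that look like the fixture, take the one that is farthest from the robot's base at the start.

How it is judged:
By the outcome, as a careful person would: the job done as asked, in the order asked, and still so for the second after the job is handed in, with the robot touching nothing.
It also fails if it takes over 72 s, if anything falls off the work surface, if the arm or the gripper's body presses on something with over 40 N, if the wrist force passes 120 N, or if a joint passes its speed limit or range.

## Working session

There is one attempt and no reset: what is moved stays moved. The work goes in short steps, Python scripts to look and compute and a tool call to move; the robot and the scene stay as the last step left them, time stands still between calls to the robot, and variables do not carry over. Pictures are saved under pics/ and viewed, and the job is handed in when it is done.

Besides the shell and the picture viewer there is one more tool, called after "Call:" as name(argument=value, ...), one argument or row to a line, values as JSON. move_arm: Moves the arm, as the interface text tells. Its arguments: {"type":"object","properties":{"increments":{"type":"array","items":{"type":"object","properties":{"turn":{"type":"array","items":{"type":"number"}},"delta_pos":{"type":"array","items":{"type":"number"}},"jaw":{"type":"number"}}}}},"required":["increments"]}

```bash
mkdir -p pics; ls; python3 - <<'E'
from bench import *
import cv2
o=get_obs();print(o)
for n in("scene","top"):
    im=snapshot(n);cv2.imwrite(f"pics/{n}0.png",im[:,:,::-1]);print(camera_params(n))
    for t in("gauge","fixture","rest","spare_a","caliper"):
        for r in regions_of(t,n): print(n,t,round(r["p"],2),r["at"],r["mask"].sum())
E
```

```text
pics
{'time': 0.0, 'joint_positions': array([-1.26210367e+00,  8.79659005e-02,  1.37221966e+00, -3.33443584e-05,
        1.68357748e+00, -1.03058366e-01]), 'qvel': array([ 3.16287977e-04, -1.68817606e-04, -1.17303465e-05,  5.14721979e-04,
       -1.19855544e-03,  2.21138710e-04]), 'joint_torque': array([ 5.85576836e-04, -3.40186715e+01, -3.02422500e+01,  7.18195341e-02,
        3.31847684e-02, -1.68283432e-04]), 'tool_pos': array([ 0.21996157, -0.50351953,  0.20431576]), 'ee_rot': array([-3.13943037e+00, -1.90316459e-04,  4.11747095e-01]), 'wrist_force': array([-0.39655722, -0.04929998,  0.61741279]), 'wrist_torque': array([ 0.01456376, -0.06944239,  0.03254804]), 'width': 0.09364556137802842}
{'mtx': array([[539.97463282,   0.        , 282.67616477],
       [  0.        , 539.97463282, 209.53232638],
       [  0.        ,   0.        ,   1.        ]]), 'distortion': array([0.03052096, 0.        , 0.        , 0.        , 0.        ]), 'rvec': array([ 2.17939914,  0.83325006, -0.3842424 ]), 'tvec': array([-0.40203788, -0.16646192,  1.31337718])}
scene gauge 0.82 [402.0, 208.2] 718
sce
[... 274 characters left out ...]
91 [260.4, 242.7] 925
{'mtx': array([[465.40919177,   0.        , 278.54361958],
       [  0.        , 465.40919177, 203.60744415],
       [  0.        ,   0.        ,   1.        ]]), 'distortion': array([-0.08721796,  0.        ,  0.        ,  0.        ,  0.        ]), 'rvec': array([ 2.16211086, -2.20910044,  0.12760793]), 'tvec': array([0.00710348, 0.54331529, 0.8401712 ])}
top gauge 0.97 [140.6, 304.7] 787
top gauge 0.95 [156.1, 220.7] 804
top gauge 0.67 [153.4, 152.9] 715
top fixture 0.82 [379.7, 210.7] 2669
top fixture 0.61 [395.5, 307.9] 2752
top rest 0.94 [165.1, 225.8] 1497
top spare_a 0.97 [243.5, 113.6] 480
top spare_a 0.79 [291.5, 105.0] 499
top caliper 0.81 [285.8, 226.3] 1163
```

View pics/scene0.png

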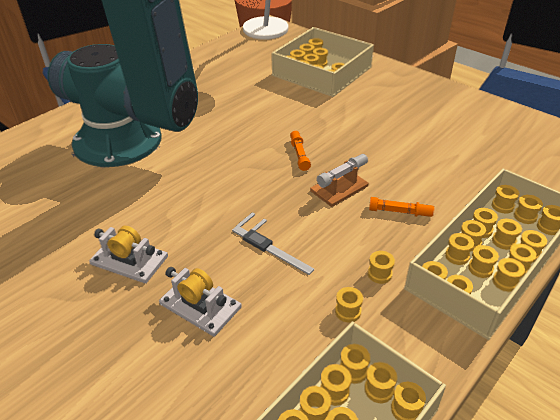

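View pics/top0.png

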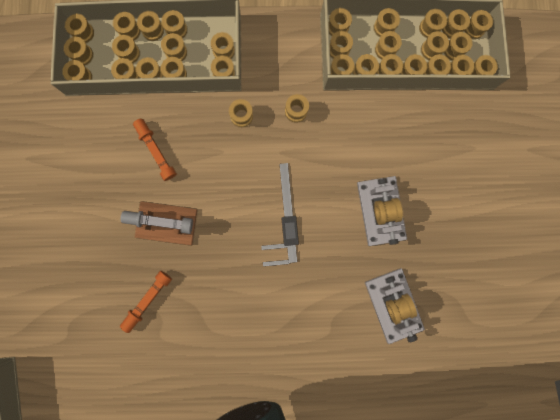

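Steel gauge in the cradle at top (155,221), with two orange decoys. There are two fixtures: the one at (380,211) is farther from the robot. Next I'll measure at known heights.

```bash
cat > h.py <<'E'
import numpy as np,cv2
from bench import *
def back(n,uv,z):
    c=camera_params(n);R=cv2.Rodrigues(c["rvec"])[0]
    q=cv2.undistortPoints(np.array(uv,float).reshape(-1,1,2),c["mtx"],c["distortion"])[:,0]
    d=np.c_[q,np.ones(len(q))]@R; o=-R.T@c["tvec"]
    return o+d*((z-o[2])/d[:,2])[:,None]
def proj(n,P):
    c=camera_params(n);return cv2.projectPoints(np.array(P,float).reshape(-1,3),c["rvec"],c["tvec"],c["mtx"],c["distortion"])[0][:,0]
def ortho(n,im,cx,cy,yaw,z,w=0.2,h=0.15,s=0.00025):
    # local frame centred at cx,cy; right=local x, up=local y
    u=np.arange(-w/2,w/2,s);v=np.arange(h/2,-h/2,-s);U,V=np.meshgrid(u,v)
    X=cx+U*np.cos(yaw)-V*np.sin(yaw);Y=cy+U*np.sin(yaw)+V*np.cos(yaw)
    p=proj(n,np.stack([X,Y,0*X+z],-1).reshape(-1,3)).reshape(*U.shape,2).astype(np.float32)
    return cv2.remap(im,p[...,0],p[...,1],cv2.INTER_CUBIC)
E
python3 - <<'E'
from h import *
c=camera_params("top");R=cv2.Rodrigues(c["rvec"])[0];print("campos",-R.T@c["tvec"])
c=camera_params("scene");R=cv2.Rodrigues(c["rvec"])[0];print("campos",-R.T@c["tvec"])
print(back("top",[[380,211],[395,308]],0.03),back("scene",[[200,299],[128,253]],0.03))
print(back("top",[[125,217],[190,226]],0.048),back("top",[[156,221]],0.048),back("scene",[[343,171]],0.048))
im=cv2.imread("pics/top0.png")
a=im[150:270,340:440];cv2.imwrite("pics/c1.png",cv2.resize(a,None,fx=5,fy=5,interpolation=2))
a=im[170:270,100:220];cv2.imwrite("pics/c2.png",cv2.resize(a,None,fx=6,fy=6,interpolation=2))
im=cv2.imread("pics/scene0.png")
a=im[250:345,145:255];cv2.imwrite("pics/c3.png",cv2.resize(a,None,fx=6,fy=6,interpolation=2))
E
```

```text
campos [0.46392577 0.01742608 0.88634013]
campos [ 1.03339049 -0.53362885  0.74943178]
[[ 0.52519956 -0.19316823  0.03      ]
 [ 0.34571426 -0.21432634  0.03      ]] [[ 0.53782526 -0.20302296  0.03      ]
 [ 0.35843952 -0.21960621  0.03      ]]
[[0.52257896 0.274227   0.048     ]
 [0.50402069 0.15626877 0.048     ]] [[0.51424611 0.21772423 0.048     ]] [[0.51823342 0.21649574 0.048     ]]
```

View pics/c1.png

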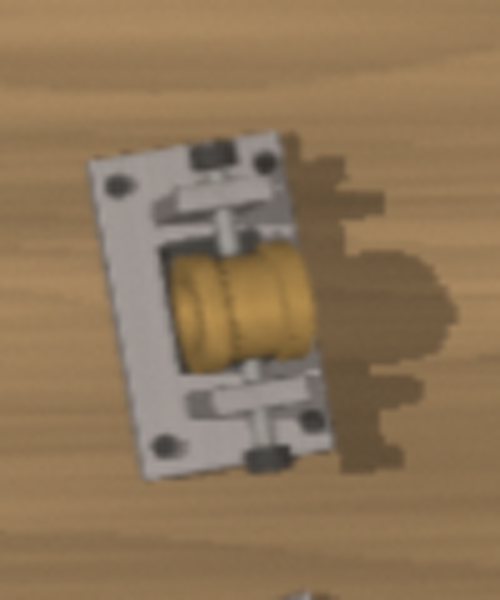

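View pics/c2.png

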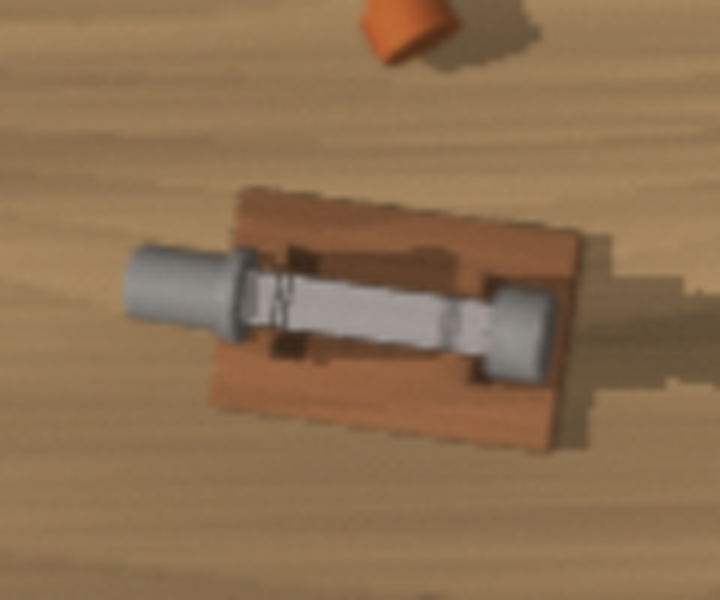

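View pics/c3.png

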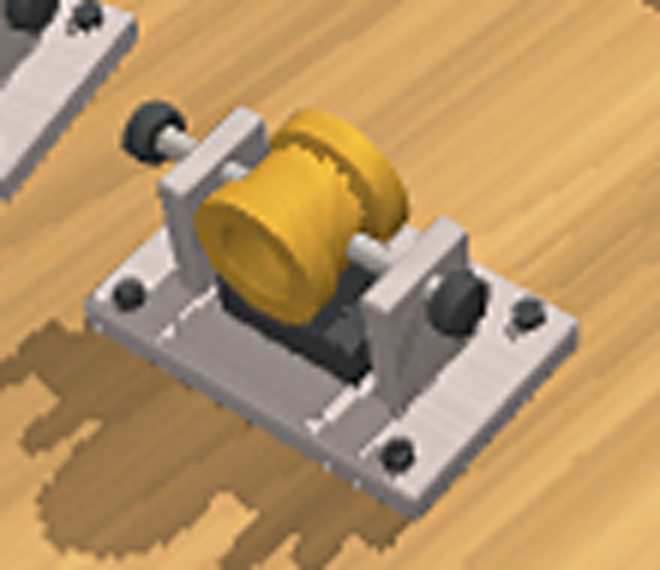

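```bash
cat > fit.py <<'E'
from h import *
from scipy.optimize import least_squares
def crop2px(p,f,ox,oy): p=np.array(p,float); return (p+.5)/f-.5+[ox,oy]
A=crop2px([[145,282],[228,292],[494,333],[549,337],[385,313]],6,100,170)
W=back("top",A,.048)
m=W.mean(0);d=np.linalg.svd(W-m)[2][0];d*=np.sign(d[1]);print("axis",m,np.degrees(np.arctan2(d[1],d[0])),"res mm",((W-m)@np.array([-d[1],d[0],0]))*1e3)
E_=back("top",crop2px([[126,283],[553,338]],6,100,170),.048);t=(E_-m)@d;print("len",t[0]-t[1]);
c=m+d*((t[0]-.073)+(t[1]+.054))/2;print("gauge c",c)
# wireframe drawing
def T(P,x,y,yaw): 
    P=np.array(P,float);c,s=np.cos(yaw),np.sin(yaw);return np.c_[x+c*P[:,0]-s*P[:,1],y+s*P[:,0]+c*P[:,1],P[:,2]]
def circ(x,r,y0,z0,n=40):
    a=np.linspace(0,2*np.pi,n);return np.c_[0*a+x,y0+r*np.cos(a),z0+r*np.sin(a)]
def box(x0,x1,y0,y1,z): return [[x0,y0,z],[x1,y0,z],[x1,y1,z],[x0,y1,z],[x0,y0,z]]
def draw(im,n,curves,pose,f,ox,oy,w,h,out):
    a=cv2.resize(im[oy:oy+h,ox:ox+w],None,fx=f,fy=f,interpolation=2)
    for c,col in curves:
        p=(proj(n,T(c,*pose))-[ox,oy]+.5)*f-.5
        cv2.polylines(a,[np.round(p).astype(int)],False,col,1)
    cv2.imwrite(out,a)
def fixcurves(yb):
    g=(0,255,0);r=(0,0,255);b=(255,0,0)
    L=[(box(-.0375,.0375,-.062,.062,.012),g),(box(-.0375,.0375,-.062,.062,0),g)]
    for s in(1,-1): L.append((box(-.018,.018,min(s*.032,s*.042),max(s*.032,s*.042),.058),b))
    for x in(-.02,.02): L+=[(circ(x,.022,yb,.05),r),(circ(x,.0125,yb,.05),r)]
    return L
def gcurves():
    g=(0,255,0);r=(0,0,255)
    return [(box(-.038,.038,-.008,.008,.056),g)]+[(circ(x,q,0,.048),r) for x,q in((.038,.015),(.043,.015),(.043,.0115),(.0706,.0115),(.073,.0103),(-.038,.01425),(-.054,.01425))]
E
python3 - <<'E'
from fit import *
it=cv2.imread("pics/top0.png");is_=cv2.imread("pics/scene0.png")
gp=(c[0],c[1],np.arctan2(d[1],d[0]))
draw(it,"top",gcurves(),gp,6,100,170,120,100,"pics/g1.png")
draw(is_,"scene",gcurves(),gp,8,305,140,75,65,"pics/g2.png")
# fixture: clicks of top-face base corners, top view; bottom of left edge
q=back("top",crop2px([[278,133],[332,445],[150,476],[97,160]],5,340,150),.012);print(q,q.mean(0));
print(np.linalg.norm(q-np.roll(q,-1,0),axis=1))
e=(q[3]+q[2]-q[0]-q[1]);e2=q[0]+q[3]-q[1]-q[2];print(np.degrees(np.arctan2(e[1],e[0])),np.degrees(np.arctan2(e2[1],e2[0])))
fp=(q[:,0].mean(),q[:,1].mean(),np.arctan2(e[1],e[0]))
draw(it,"top",fixcurves(0),fp,5,340,150,100,120,"pics/f1.png")
draw(is_,"scene",fixcurves(0),fp,6,145,250,110,95,"pics/f2.png")
E
```

```text
axis [0.51325155 0.21131579 0.048     ] 80.90537302733851 res mm [ 0.30694718 -0.22554758  0.80157244 -0.301353   -0.58161904]
len 0.1305975450329206
gauge c [0.5127587  0.20823698 0.048     ]
[[ 0.59281551 -0.23013433  0.012     ]
 [ 0.47285601 -0.24556145  0.012     ]
 [ 0.46294731 -0.17508189  0.012     ]
 [ 0.58358711 -0.15944565  0.012     ]] [ 0.52805149 -0.20255583  0.012     ]
[0.12094742 0.07117268 0.12164889 0.07128852]
97.72008583239983 7.356660028536707
```

```bash
python3 -c "
import cv2,numpy as np
a=[cv2.imread('pics/'+n) for n in('g1.png','g2.png')]
h=600
print([x.shape for x in a])
a=[cv2.imread('pics/'+n) for n in('f1.png','f2.png')]
print([x.shape for x in a])"
```

```text
[(600, 720, 3), (520, 600, 3)]
[(600, 500, 3), (570, 660, 3)]
```

View pics/g1.png

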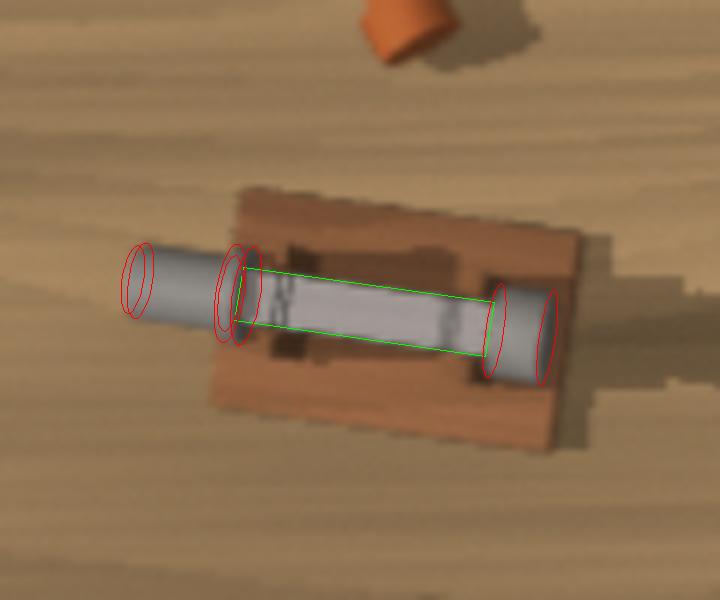

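View pics/g2.png

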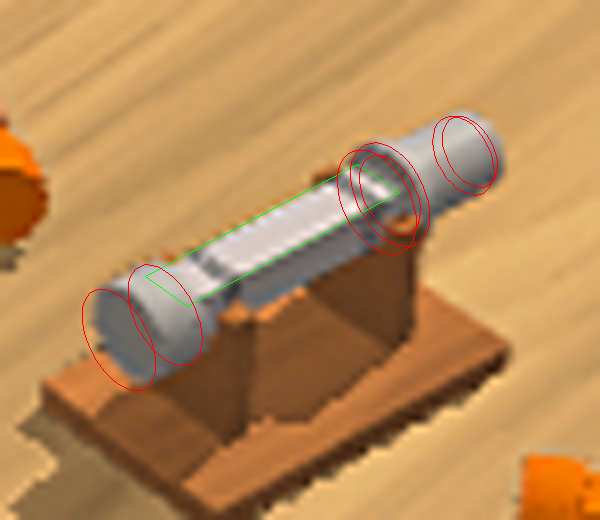

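View pics/f1.png

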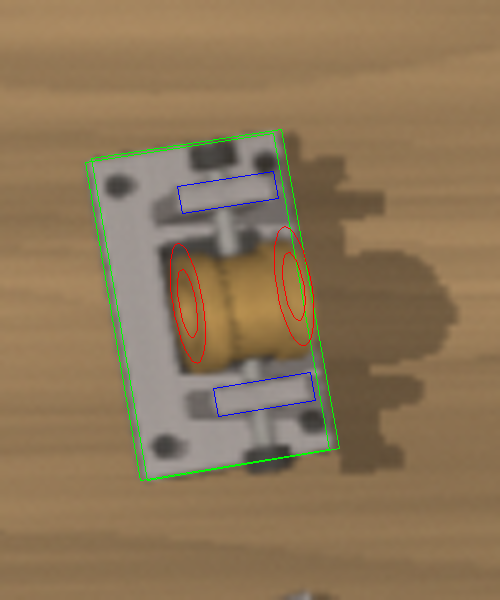

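View pics/f2.png

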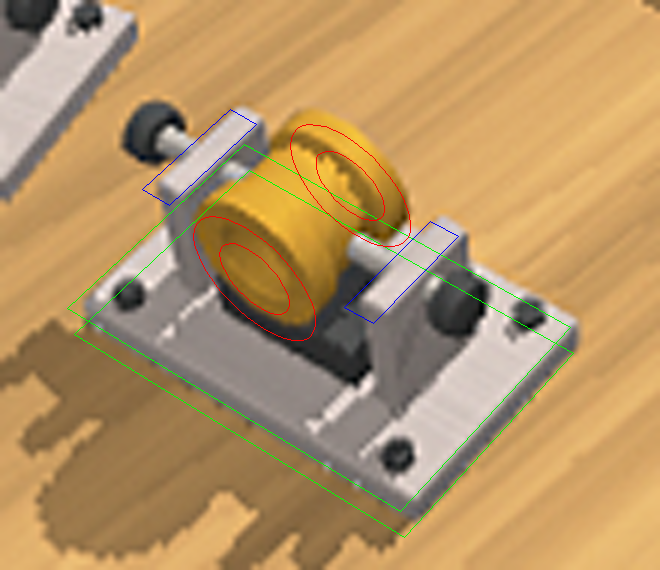

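Top view: the wireframe fits the gauge well (handle 235–495 px in the crop, go end pointing to +y). The fixture fits too, with the fitting about 4–5 mm toward local +y. The scene camera agrees after a shift of roughly 2 px. Now I'll move to the gauge.

```bash
cat > g.py <<'E'
from h import *
from scipy.spatial.transform import Rotation as Ro
import sys
def go(x,y,z,yawdeg,obs=None):
    o=obs or get_obs();R=Ro.from_euler('xyz',o["ee_rot"])
    t=R.inv().apply(np.array([x,y,z])-o["tool_pos"])
    w=(R.inv()*Ro.from_euler('xyz',[np.pi,0,np.radians(yawdeg)])).as_rotvec()
    print("delta",t.round(4),"turn",w.round(4),"rows",np.linalg.norm(t)/.05,np.degrees(np.linalg.norm(w))/8.59)
def st():
    o=get_obs();print("t",round(o["time"],2),"pos",o["tool_pos"].round(4),"rpy",np.degrees(o["ee_rot"]).round(2),"F",o["wrist_force"].round(2),"M",o["wrist_torque"].round(2),"w",o["width"].round(4));return o
if __name__=="__main__":
    st();
    if len(sys.argv)>4: go(*map(float,sys.argv[1:5]))
E
python3 g.py .5128 .2082 .19 80.9
```

```text
Traceback (most recent call last):
  File "g.py", line 12, in <module>
    st();
    ~~^^
  File "g.py", line 10, in st
    o=get_obs();print("t",round(o["time"],2),"pos",o["tool_pos"].round(4),"rpy",np.degrees(o["ee_rot"]).round(2),"F",o["wrist_force"].round(2),"M",o["wrist_torque"].round(2),"w",o["width"].round(4));return o
                                                                                                                                                                                  ^^^^^^^^^^^^^^^^
AttributeError: 'float' object has no attribute 'round'
```

```bash
sed -i 's/o\["width"\].round(4)/round(float(o["width"]),4)/' g.py; python3 g.py .5128 .2082 .19 80.9
```

```text
t 0.6 pos [ 0.2201 -0.5041  0.2055] rpy [179.99   0.    23.59] F [-0.08  0.24  0.53] M [ 0.02  0.01 -0.02] w 0.0942
delta [ 0.5533 -0.5356  0.0154] turn [ 1.0000e-04  1.0000e-04 -1.0002e+00] rows 15.403995712925976 6.671258044761522
```

Call:
move_arm(
  increments=[
    {"delta_pos":[0.036,-0.034,0],"turn":[0,0,0],"jaw":-1},
    {"delta_pos":[0.072,-0.068,0],"turn":[0,0,0],"jaw":-1},
    {"delta_pos":[0.108,-0.102,0],"turn":[0,0,0],"jaw":-1},
    {"delta_pos":[0.144,-0.136,0],"turn":[0,0,0],"jaw":-1},
    {"delta_pos":[0.18,-0.17,0],"turn":[0,0,0],"jaw":-1},
  ],
)

```text
time: 1.1
tool_pos: [0.3174, -0.2745, 0.2057]
ee_rot: [3.141, -0.001, 0.411]
wrist_force: [0.5, 0.5, 0.2]
width: 0.0937
```

Call:
move_arm(
  increments=[
    {"delta_pos":[0.036,-0.034,0],"turn":[0,0,0],"jaw":-1},
    {"delta_pos":[0.072,-0.068,0],"turn":[0,0,0],"jaw":-1},
    {"delta_pos":[0.108,-0.102,0],"turn":[0,0,0],"jaw":-1},
    {"delta_pos":[0.144,-0.136,0],"turn":[0,0,0],"jaw":-1},
    {"delta_pos":[0.18,-0.17,0],"turn":[0,0,0],"jaw":-1},
  ],
)

```text
time: 1.6
tool_pos: [0.4149, -0.0447, 0.2061]
ee_rot: [3.14, -0.002, 0.411]
wrist_force: [1.1, -0.5, -0.6]
width: 0.0941
```

```bash
python3 g.py .5128 .2082 .19 80.9
```

```text
t 1.6 pos [ 0.4149 -0.0447  0.2061] rpy [ 1.7989e+02 -1.0000e-01  2.3540e+01] F [ 1.13 -0.51 -0.61] M [ 0.01 -0.03 -0.05] w 0.0941
delta [ 0.1907 -0.1928  0.0161] turn [ 2.7000e-03 -6.0000e-04 -1.0011e+00] rows 5.433313418101738 6.6770927000687585
```

Call:
move_arm(
  increments=[
    {"delta_pos":[0.034,-0.034,0.003],"turn":[0,0,-0.14],"jaw":-1},
    {"delta_pos":[0.068,-0.068,0.006],"turn":[0,0,-0.28],"jaw":-1},
    {"delta_pos":[0.102,-0.102,0.009],"turn":[0,0,-0.42],"jaw":-1},
    {"delta_pos":[0.136,-0.136,0.012],"turn":[0,0,-0.56],"jaw":-1},
    {"delta_pos":[0.17,-0.17,0.015],"turn":[0,0,-0.7],"jaw":-1},
  ],
)

```text
time: 2.1
tool_pos: [0.5034, 0.1812, 0.1912]
ee_rot: [3.138, -0.0, 1.117]
wrist_force: [0.4, -0.4, 0.0]
width: 0.094
```

```bash
python3 g.py .5128 .2082 .10 80.9
```

```text
t 2.1 pos [0.5034 0.1812 0.1912] rpy [ 1.798e+02 -2.000e-02  6.401e+01] F [ 0.41 -0.44  0.05] M [ 0.01 -0.05  0.03] w 0.094
delta [ 0.0284 -0.0037  0.0912] turn [ 3.500e-03  1.000e-04 -2.948e-01] rows 1.912271988324295 1.9662318257082352
```

Call:
move_arm(
  increments=[
    {"delta_pos":[0.014,-0.002,0.03],"turn":[0.0015,0,-0.145],"jaw":-1},
    {"delta_pos":[0.0284,-0.0037,0.06],"turn":[0.0035,0,-0.29],"jaw":-1},
    {"delta_pos":[0.0284,-0.0037,0.091],"turn":[0.0035,0,-0.295],"jaw":-1},
    {"delta_pos":[0.0284,-0.0037,0.091],"turn":[0.0035,0,-0.295],"jaw":-1},
  ],
)

```text
time: 2.5
tool_pos: [0.5092, 0.2077, 0.0948]
ee_rot: [-3.132, 0.005, 1.413]
wrist_force: [-0.6, -0.4, -0.0]
width: 0.0941
```

```bash
python3 - <<'E'
from h import *
im=snapshot("top")[:,:,::-1];cv2.imwrite("pics/t2.png",cv2.resize(im[150:300,80:260],None,fx=4,fy=4,interpolation=2))
im=snapshot("scene")[:,:,::-1];cv2.imwrite("pics/s2.png",cv2.resize(im[90:220,270:420],None,fx=4,fy=4,interpolation=2))
E
python3 g.py .5128 .2082 .029 80.9
```

```text
t 2.6 pos [0.5125 0.2081 0.1002] rpy [-1.7994e+02  4.0000e-02  8.0890e+01] F [ 1.37 -0.38  0.56] M [-0.01 -0.05 -0.01] w 0.0937
delta [0.0002 0.0003 0.0712] turn [-0.001   0.0007 -0.0001] rows 1.4249303249575744 0.008122441810150814
```

View pics/t2.png

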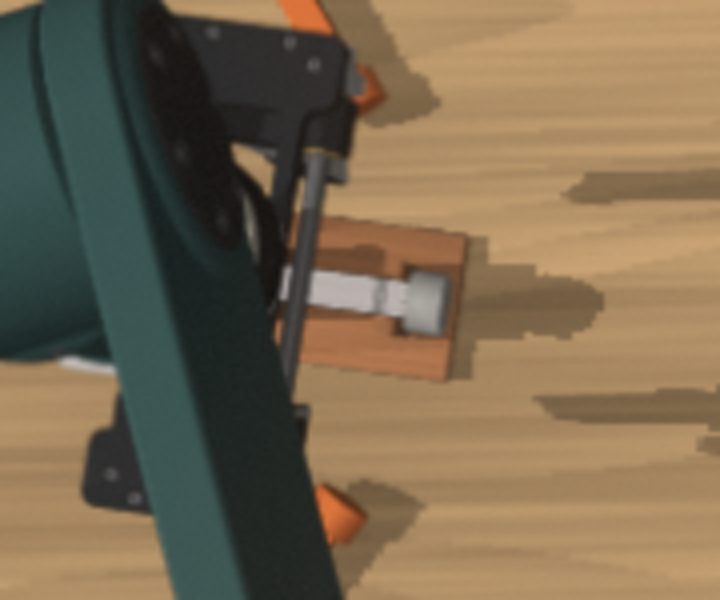

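View pics/s2.png

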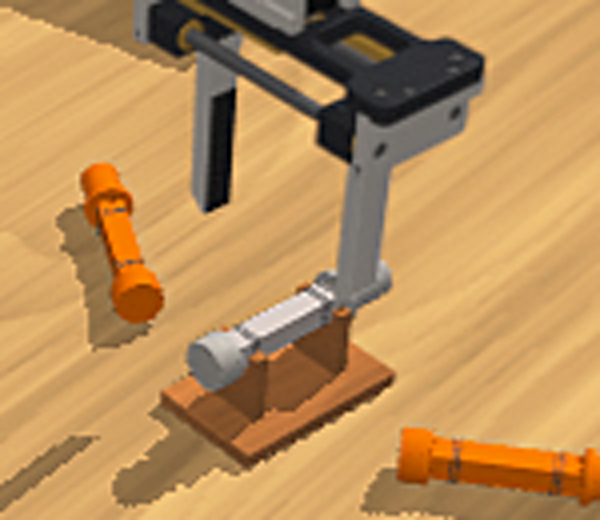

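The fingers straddle the gauge (scene crop) and are clear of the orange decoys. I'll descend and grip.

Call:
move_arm(
  increments=[
    {"delta_pos":[0,0,0.025],"turn":[0,0,0],"jaw":-1},
    {"delta_pos":[0,0,0.05],"turn":[0,0,0],"jaw":-1},
    {"delta_pos":[0,0,0.071],"turn":[0,0,0],"jaw":-1},
    {"delta_pos":[0,0,0.071],"turn":[0,0,0],"jaw":0.4},
    {"delta_pos":[0,0,0.071],"turn":[0,0,0],"jaw":1},
  ],
)

```text
time: 3.1
tool_pos: [0.5139, 0.2081, 0.0316]
ee_rot: [3.14, -0.001, 1.411]
wrist_force: [1.2, -0.1, 1.5]
width: 0.0816
```

Call:
move_arm(
  increments=[
    {"delta_pos":[0,0,0],"jaw":1},
    {"delta_pos":[0,0,0],"jaw":1},
    {"delta_pos":[0,0,0],"jaw":1},
    {"delta_pos":[0,0,0],"jaw":1},
  ],
)

```text
validation failed for argument at $.in...
```

```bash
python3 g.py .5128 .2082 .029 80.9
```

```text
t 3.1 pos [0.5139 0.2081 0.0316] rpy [ 1.7988e+02 -5.0000e-02  8.0850e+01] F [ 1.18 -0.14  1.53] M [ 0.05 -0.07  0.05] w 0.0816
delta [-0.0001 -0.0011  0.0026] turn [ 0.0021 -0.0008 -0.0009] rows 0.05639085845475664 0.016006679316750268
```

Call:
move_arm(
  increments=[
    {"delta_pos":[0,0,0.0015],"turn":[0,0,0],"jaw":1},
    {"delta_pos":[0,0,0.0015],"turn":[0,0,0],"jaw":1},
    {"delta_pos":[0,0,0.0015],"turn":[0,0,0],"jaw":1},
    {"delta_pos":[0,0,0.0015],"turn":[0,0,0],"jaw":1},
    {"delta_pos":[0,0,0.0015],"turn":[0,0,0],"jaw":1},
  ],
)

```text
time: 3.6
tool_pos: [0.514, 0.2081, 0.0303]
ee_rot: [3.139, -0.001, 1.411]
wrist_force: [-0.6, -1.0, -0.3]
width: 0.041
```

```bash
python3 g.py .5128 .2082 .029 80.9
```

```text
t 3.6 pos [0.514  0.2081 0.0303] rpy [ 1.7987e+02 -5.0000e-02  8.0850e+01] F [-0.6  -0.96 -0.33] M [-0.03 -0.07  0.01] w 0.041
delta [-0.0001 -0.0012  0.0013] turn [ 0.0023 -0.0009 -0.0008] rows 0.035266178876233144 0.01766334110865757
```

Call:
move_arm(
  increments=[
    {"delta_pos":[0,0,0.001],"turn":[0,0,0],"jaw":1},
    {"delta_pos":[0,0,0.001],"turn":[0,0,0],"jaw":1},
    {"delta_pos":[0,0,0.001],"turn":[0,0,0],"jaw":1},
    {"delta_pos":[0,0,0.001],"turn":[0,0,0],"jaw":1},
    {"delta_pos":[0,0,0.001],"turn":[0,0,0],"jaw":1},
  ],
)

```text
time: 4.1
tool_pos: [0.5137, 0.2082, 0.0291]
ee_rot: [3.14, -0.001, 1.411]
wrist_force: [-0.7, -0.3, -0.5]
width: 0.0158
```

```bash
python3 g.py .5128 .2082 .029 80.9
```

```text
t 4.1 pos [0.5137 0.2082 0.0291] rpy [ 1.7991e+02 -4.0000e-02  8.0850e+01] F [-0.66 -0.32 -0.49] M [-0.    0.06  0.01] w 0.0158
delta [-0.0001 -0.0009  0.0001] turn [ 0.0016 -0.0008 -0.0008] rows 0.018055566526304332 0.013244701497244054
```

Gripped at width 15.8 mm with the lateral force near zero. I'm recording the pose (0.5137, 0.2082, 0.0291, yaw 80.85°) for the return, then lifting.

Call:
move_arm(
  increments=[
    {"delta_pos":[0,0,-0.015],"turn":[0,0,0],"jaw":1},
    {"delta_pos":[0,0,-0.035],"turn":[0,0,0],"jaw":1},
    {"delta_pos":[0,0,-0.065],"turn":[0,0,0],"jaw":1},
    {"delta_pos":[0,0,-0.1],"turn":[0,0,0],"jaw":1},
    {"delta_pos":[0,0,-0.13],"turn":[0,0,0],"jaw":1},
  ],
)

```text
time: 4.6
tool_pos: [0.5136, 0.2081, 0.1616]
ee_rot: [3.139, -0.001, 1.411]
wrist_force: [0.2, 0.3, -2.3]
width: 0.0157
```

```bash
python3 - <<'E'
from fit import *
from g import st
o=st()
c_=[.514,.2082]; z=o["tool_pos"][2]+.019
ims={}
for n,f,ox,oy,w,h in(("top",5,80,160,150,110),("scene",6,300,90,100,90)):
    im=snapshot(n)[:,:,::-1].copy()
    p=o["tool_pos"]
    L=[(np.array(k)+[0,0,z-.048],col) for k,col in gcurves()]
    draw(im,n,L,(p[0],p[1],o["ee_rot"][2]),f,ox,oy,w,h,f"pics/L_{n}.png")
E
```

```text
axis [0.51325155 0.21131579 0.048     ] 80.90537302733851 res mm [ 0.30694718 -0.22554758  0.80157244 -0.301353   -0.58161904]
len 0.1305975450329206
gauge c [0.5127587  0.20823698 0.048     ]
t 4.6 pos [0.5136 0.2081 0.1616] rpy [ 1.7983e+02 -7.0000e-02  8.0850e+01] F [ 0.18  0.27 -2.33] M [-0.05 -0.09 -0.02] w 0.0157
```

View pics/L_top.png

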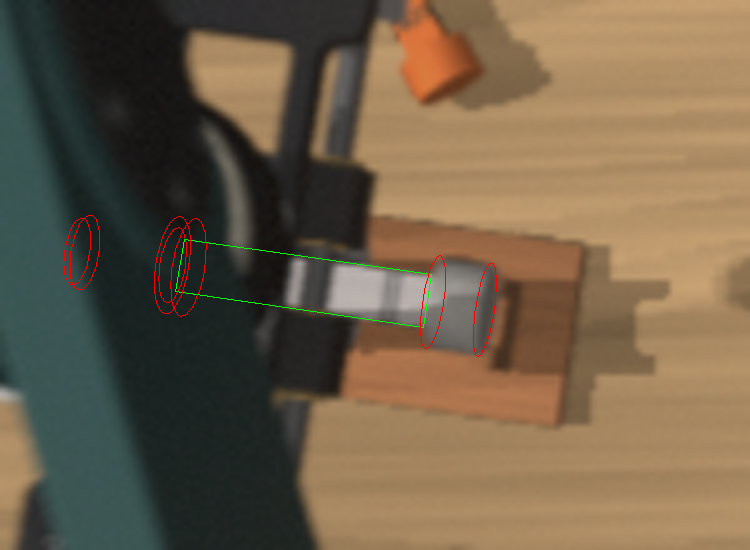

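View pics/L_scene.png

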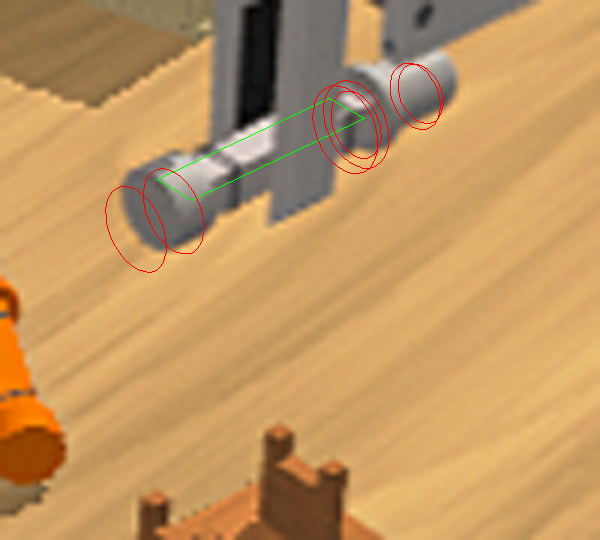

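The gauge is held (weight about 2.3 N). The top-view wireframe matches the no-go end (460,305) to within about 1 px. I'm crossing to the fixture's -y side at height.

```bash
python3 g.py .5376 -.310 .16 97.5
```

```text
t 4.7 pos [0.5166 0.209  0.1656] rpy [179.29  -0.33  80.86] F [ 1.15  0.29 -1.31] M [-0.02 -0.07 -0.05] w 0.0155
delta [-0.5091  0.1032  0.004 ] turn [ 0.0132 -0.004  -0.2905] rows 10.388873627584308 1.939990075500615
```

Call:
move_arm(
  increments=[
    {"delta_pos":[-0.045,0.009,0],"turn":[0.0025,-0.001,-0.058],"jaw":1},
    {"delta_pos":[-0.09,0.018,0],"turn":[0.005,-0.002,-0.116],"jaw":1},
    {"delta_pos":[-0.135,0.027,0],"turn":[0.0075,-0.003,-0.174],"jaw":1},
    {"delta_pos":[-0.18,0.036,0],"turn":[0.01,-0.004,-0.232],"jaw":1},
    {"delta_pos":[-0.225,0.045,0.002],"turn":[0.0132,-0.004,-0.29],"jaw":1},
  ],
)

```text
time: 5.2
tool_pos: [0.5243, -0.0219, 0.1613]
ee_rot: [-3.14, -0.0, 1.704]
wrist_force: [0.5, 0.1, -1.9]
width: 0.0155
```

```bash
python3 g.py .5376 -.310 .16 97.5
```

```text
t 5.2 pos [ 0.5243 -0.0219  0.1613] rpy [-1.7989e+02 -3.0000e-02  9.7630e+01] F [ 0.53  0.13 -1.92] M [-0.08 -0.12 -0.01] w 0.0155
delta [-0.2873 -0.0251  0.0012] turn [-0.0019 -0.0005  0.0023] rows 5.768592047364641 0.020062506771237637
```

Call:
move_arm(
  increments=[
    {"delta_pos":[-0.045,-0.004,0],"turn":[0,0,0.002],"jaw":1},
    {"delta_pos":[-0.09,-0.008,0],"turn":[0,0,0.002],"jaw":1},
    {"delta_pos":[-0.135,-0.012,0],"turn":[0,0,0.002],"jaw":1},
    {"delta_pos":[-0.18,-0.016,0],"turn":[0,0,0.002],"jaw":1},
    {"delta_pos":[-0.22,-0.02,0],"turn":[0,0,0.002],"jaw":1},
  ],
)

```text
time: 5.7
tool_pos: [0.5326, -0.2445, 0.159]
ee_rot: [-3.137, -0.002, 1.701]
wrist_force: [-0.3, -0.8, -1.6]
width: 0.0156
```

```bash
python3 g.py .5376 -.310 .06 97.5
```

```text
t 5.7 pos [ 0.5326 -0.2445  0.159 ] rpy [-1.7975e+02 -1.2000e-01  9.7460e+01] F [-0.31 -0.78 -1.65] M [-0.06 -0.12 -0.02] w 0.0156
delta [-0.0658 -0.0031  0.0989] turn [-0.0044 -0.002  -0.0007] rows 2.376940212909866 0.032807400380897654
```

Move back first, then down.

Call:
move_arm(
  increments=[
    {"delta_pos":[-0.035,-0.0015,0],"turn":[-0.002,-0.001,0],"jaw":1},
    {"delta_pos":[-0.0658,-0.0031,0],"turn":[-0.0044,-0.002,0],"jaw":1},
    {"delta_pos":[-0.0658,-0.0031,0.035],"turn":[-0.0044,-0.002,0],"jaw":1},
    {"delta_pos":[-0.0658,-0.0031,0.07],"turn":[-0.0044,-0.002,0],"jaw":1},
    {"delta_pos":[-0.0658,-0.0031,0.095],"turn":[-0.0044,-0.002,0],"jaw":1},
  ],
)

```text
time: 6.2
tool_pos: [0.5354, -0.3091, 0.0589]
ee_rot: [-3.137, -0.004, 1.7]
wrist_force: [0.4, 0.2, -2.1]
width: 0.0159
```

```bash
python3 g.py .5376 -.310 .031 97.5
```

```text
t 6.2 pos [ 0.5354 -0.3091  0.0589] rpy [-179.73   -0.25   97.4 ] F [ 0.36  0.15 -2.06] M [ 0.01 -0.07  0.  ] w 0.0159
delta [-0.0013  0.0022  0.0279] turn [-0.0047 -0.0043 -0.0017] rows 0.5609252892883526 0.044167448455689116
```

Call:
move_arm(
  increments=[
    {"delta_pos":[-0.0005,0.001,0.01],"turn":[-0.0047,-0.0043,-0.001],"jaw":1},
    {"delta_pos":[-0.001,0.0022,0.02],"turn":[-0.0047,-0.0043,-0.001],"jaw":1},
    {"delta_pos":[-0.001,0.0022,0.0279],"turn":[-0.0047,-0.0043,-0.001],"jaw":1},
    {"delta_pos":[-0.001,0.0022,0.0279],"turn":[-0.0047,-0.0043,-0.001],"jaw":1},
    {"delta_pos":[-0.001,0.0022,0.0279],"turn":[-0.0047,-0.0043,-0.001],"jaw":1},
  ],
)

```text
time: 6.7
tool_pos: [0.5383, -0.3101, 0.0323]
ee_rot: [3.14, 0.001, 1.701]
wrist_force: [0.6, 0.4, -2.4]
width: 0.0156
```

```bash
python3 - <<'E'
from fit import *
from g import st
o=st()
p=o["tool_pos"];z=p[2]+.019
L=[(np.array(k)+[0,0,z-.048],col) for k,col in gcurves()]
for n,f,ox,oy,w,h in(("top",6,345,140,130,100),("scene",5,130,240,150,120)):
    im=snapshot(n)[:,:,::-1].copy();cv2.imwrite(f"pics/raw3_{n}.png",im)
    draw(im,n,L,(p[0],p[1],o["ee_rot"][2]),f,ox,oy,w,h,f"pics/M_{n}.png")
st()
E
```

```text
axis [0.51325155 0.21131579 0.048     ] 80.90537302733851 res mm [ 0.30694718 -0.22554758  0.80157244 -0.301353   -0.58161904]
len 0.1305975450329206
gauge c [0.5127587  0.20823698 0.048     ]
t 6.7 pos [ 0.5383 -0.3101  0.0323] rpy [1.7991e+02 8.0000e-02 9.7480e+01] F [ 0.63  0.42 -2.39] M [-0.05 -0.08  0.03] w 0.0156
t 6.8 pos [ 0.5385 -0.3103  0.0326] rpy [1.7988e+02 1.1000e-01 9.7470e+01] F [ 0.62 -0.32 -1.19] M [-0.08 -0.03  0.  ] w 0.0157
```

View pics/M_top.png

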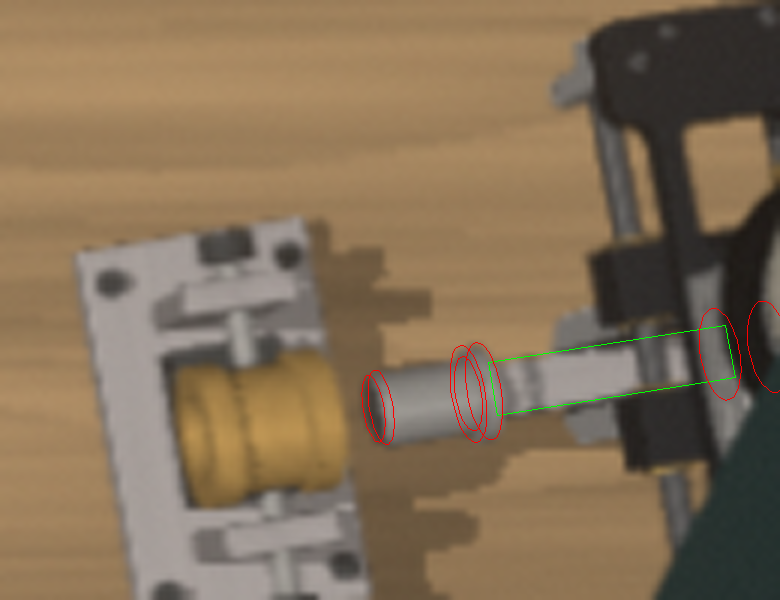

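View pics/M_scene.png

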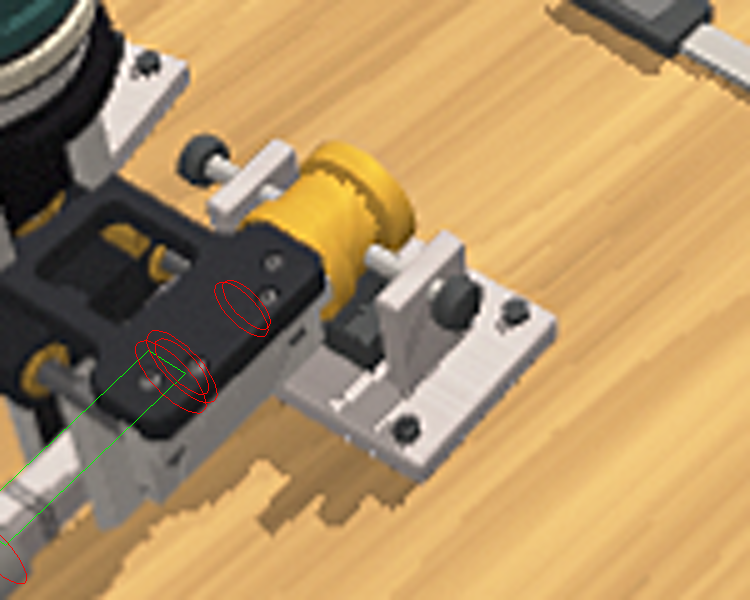

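```bash
python3 - <<'E' 2>&1 | tail -40
from h import *
im=cv2.imread("pics/raw3_top.png")
yaw=np.radians(97.47)
a=ortho("top",im,.5285,-.235,yaw,.05,w=.16,h=.1,s=.0002)
cv2.imwrite("pics/o3.png",a)
hsv=cv2.cvtColor(a,cv2.COLOR_BGR2HSV)
m=((hsv[...,1]>140)&(hsv[...,2]>80)).astype(np.uint8)
n,l,s,_=cv2.connectedComponentsWithStats(m);k=1+np.argmax(s[1:,4]);print(s[k])
m=l==k
for c in range(s[k][0],s[k][0]+s[k][2],12):
    r=np.where(m[:,c])[0]; print(round((c*.0002-.08)*1e3,1),"c",round(-( (r[0]+r[-1])/2*.2-50),2),"w",(r[-1]-r[0])*.2)
E
```

```text
[  437   148   247   195 32566]
7.4 c -1.0 w 0.0
9.8 c -0.8 w 26.400000000000002
12.2 c 1.2 w 34.0
14.6 c 0.7 w 38.2
17.0 c 0.8 w 37.6
19.4 c 1.3 w 35.800000000000004
21.8 c 1.4 w 34.800000000000004
24.2 c 2.3 w 31.8
26.6 c 1.8 w 31.200000000000003
29.0 c 1.0 w 32.800000000000004
31.4 c 0.9 w 32.6
33.8 c 0.7 w 33.0
36.2 c -1.0 w 28.8
38.6 c 0.7 w 30.6
41.0 c 0.9 w 33.4
43.4 c 1.1 w 36.6
45.8 c 1.7 w 37.0
48.2 c 1.7 w 37.0
50.6 c 6.8 w 26.400000000000002
53.0 c 5.5 w 27.400000000000002
55.4 c 1.6 w 19.6
```

View pics/o3.png

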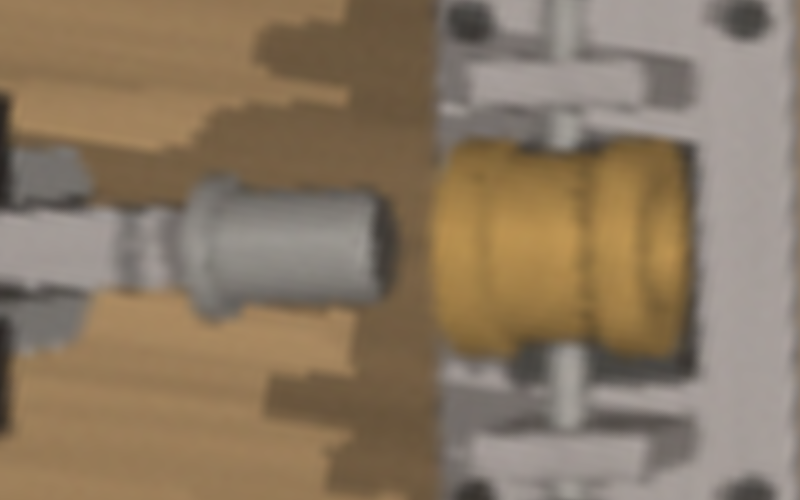

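Orthophoto at z = 0.05: plug edges are at rows 188/303 and the fitting's flanges at 137/356, so the two axes agree within about 0.3 mm and the yaw matches. I'll advance with z = 0.0311.

```bash
cat > ln.py <<'E'
from g import *
a=np.array([-.13,.9915]);n=np.array([-.9915,-.13]);P0=np.array([.5384,-.3102])
def line(d,lat=0,z=.0311,yaw=97.47):
    o=st();r=o["tool_pos"][:2]-P0
    print("s %.2f lat %.2f mm  Fax %.2f Flat %.2f Fz %.2f"%(r@a*1e3,r@n*1e3,o["wrist_force"][:2]@a,o["wrist_force"][:2]@n,o["wrist_force"][2]))
    p=P0+d*a+lat*n;go(p[0],p[1],z,yaw,o)
if __name__=="__main__": line(*map(float,sys.argv[1:]))
E
python3 ln.py .01
```

```text
t 6.8 pos [ 0.5385 -0.3103  0.0326] rpy [1.7988e+02 1.1000e-01 9.7470e+01] F [ 0.62 -0.32 -1.19] M [-0.08 -0.03  0.  ] w 0.0157
s -0.09 lat -0.06 mm  Fax -0.40 Flat -0.57 Fz -1.19
delta [ 0.0101 -0.0001  0.0015] turn [0.0021 0.002  0.    ] rows 0.20407684104208748 0.019391134770819024
```

Call:
move_arm(
  increments=[
    {"delta_pos":[0.003,0,0.0015],"turn":[0.002,0.002,0],"jaw":1},
    {"delta_pos":[0.006,0,0.0015],"turn":[0.002,0.002,0],"jaw":1},
    {"delta_pos":[0.01,0,0.0015],"turn":[0.002,0.002,0],"jaw":1},
    {"delta_pos":[0.01,0,0.0015],"turn":[0.002,0.002,0],"jaw":1},
  ],
)

```text
time: 7.2
tool_pos: [0.5371, -0.2996, 0.0312]
ee_rot: [3.141, -0.0, 1.702]
wrist_force: [-1.1, 0.7, -2.3]
width: 0.0158
```

```bash
python3 ln.py .018
```

```text
t 7.2 pos [ 0.5371 -0.2996  0.0312] rpy [ 1.7999e+02 -2.0000e-02  9.7510e+01] F [-1.06  0.66 -2.29] M [-0.08 -0.13  0.04] w 0.0158
s 10.65 lat -0.11 mm  Fax 0.79 Flat 0.97 Fz -2.29
delta [ 0.0074 -0.0001  0.0001] turn [ 0.0001 -0.0004  0.0006] rows 0.1470802038025209 0.004973989375724396
```

Call:
move_arm(
  increments=[
    {"delta_pos":[0.001,0,0],"turn":[0,0,0],"jaw":1},
    {"delta_pos":[0.002,0,0],"turn":[0,0,0],"jaw":1},
    {"delta_pos":[0.003,0,0],"turn":[0,0,0],"jaw":1},
    {"delta_pos":[0.004,0,0],"turn":[0,0,0],"jaw":1},
  ],
)

```text
time: 7.6
tool_pos: [0.5366, -0.2956, 0.0312]
ee_rot: [3.142, -0.0, 1.702]
wrist_force: [0.1, 0.5, -2.3]
width: 0.0159
```

```bash
python3 ln.py .018
```

```text
t 7.6 pos [ 0.5366 -0.2956  0.0312] rpy [ 1.80e+02 -2.00e-02  9.75e+01] F [ 0.14  0.49 -2.28] M [-0.06 -0.12  0.01] w 0.0159
s 14.69 lat -0.10 mm  Fax 0.46 Flat -0.20 Fz -2.28
delta [ 0.0033 -0.0001  0.0001] turn [ 0.0001 -0.0004  0.0006] rows 0.06633034468644071 0.004662220510339842
```

Call:
move_arm(
  increments=[
    {"delta_pos":[0.001,0,0],"turn":[0,0,0],"jaw":1},
    {"delta_pos":[0.002,0,0],"turn":[0,0,0],"jaw":1},
    {"delta_pos":[0.003,0,0],"turn":[0,0,0],"jaw":1},
  ],
)

```text
time: 7.9
tool_pos: [0.5362, -0.2926, 0.0312]
ee_rot: [3.142, -0.0, 1.702]
wrist_force: [-0.3, -0.2, -2.0]
width: 0.0154
```

```bash
python3 ln.py .021
```

```text
t 7.9 pos [ 0.5362 -0.2926  0.0312] rpy [ 1.80e+02 -2.00e-02  9.75e+01] F [-0.29 -0.21 -1.98] M [-0.08 -0.07  0.04] w 0.0154
s 17.76 lat -0.08 mm  Fax -0.17 Flat 0.31 Fz -1.98
delta [ 0.0032 -0.0001  0.0001] turn [ 0.0001 -0.0004  0.0005] rows 0.06474792477036598 0.004515493578532267
```

Call:
move_arm(
  increments=[
    {"delta_pos":[0.001,0,0],"turn":[0,0,0],"jaw":1},
    {"delta_pos":[0.002,0,0],"turn":[0,0,0],"jaw":1},
    {"delta_pos":[0.003,0,0],"turn":[0,0,0],"jaw":1},
  ],
)

```text
time: 8.2
tool_pos: [0.5358, -0.2895, 0.0312]
ee_rot: [3.141, -0.0, 1.702]
wrist_force: [0.7, 0.1, -2.3]
width: 0.0158
```

Call:
move_arm(
  increments=[
    {"delta_pos":[0.001,0,0],"turn":[0,0,0],"jaw":1},
    {"delta_pos":[0.002,0,0],"turn":[0,0,0],"jaw":1},
    {"delta_pos":[0.003,0,0],"turn":[0,0,0],"jaw":1},
  ],
)

```text
time: 8.5
tool_pos: [0.5354, -0.2865, 0.0312]
ee_rot: [3.141, -0.0, 1.702]
wrist_force: [-0.1, 0.4, -3.1]
width: 0.0154
```

```bash
python3 ln.py .026; python3 - <<'E'
from h import *
im=snapshot("top")[:,:,::-1]
a=ortho("top",im,.5285,-.235,np.radians(97.47),.05,w=.16,h=.1,s=.0002);cv2.imwrite("pics/o4.png",a)
E
```

```text
t 8.5 pos [ 0.5354 -0.2865  0.0312] rpy [ 1.7999e+02 -2.0000e-02  9.7500e+01] F [-0.07  0.44 -3.15] M [-0.05 -0.1   0.01] w 0.0154
s 23.93 lat -0.09 mm  Fax 0.45 Flat 0.01 Fz -3.15
delta [ 0.0021 -0.0001  0.0001] turn [ 0.0001 -0.0004  0.0005] rows 0.04136693787469362 0.004547350588519791
```

View pics/o4.png

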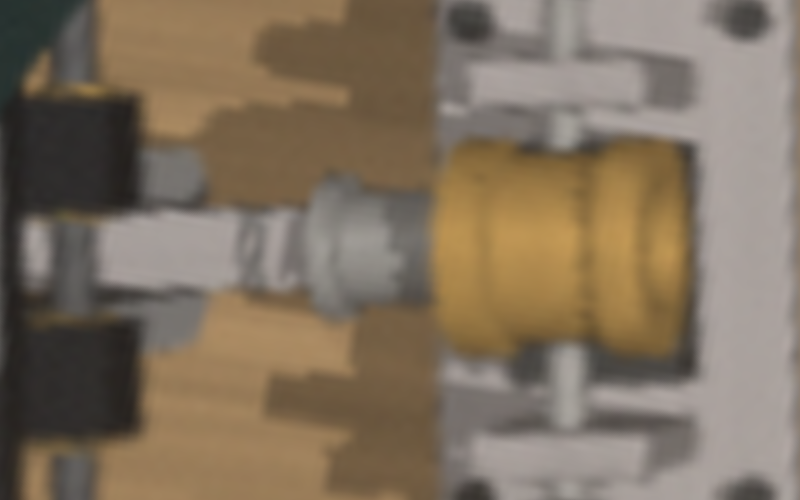

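The plug is about 9 mm into the bore with no axial force. I'll continue toward seating, expected at s ≈ 45 mm.

Call:
move_arm(
  increments=[
    {"delta_pos":[0.002,0,0],"turn":[0,0,0],"jaw":1},
    {"delta_pos":[0.004,0,0],"turn":[0,0,0],"jaw":1},
    {"delta_pos":[0.006,0,0],"turn":[0,0,0],"jaw":1},
  ],
)

```text
time: 8.85
tool_pos: [0.5345, -0.2801, 0.0312]
ee_rot: [3.142, -0.001, 1.702]
wrist_force: [-0.4, -0.2, -3.2]
width: 0.0158
```

Call:
move_arm(
  increments=[
    {"delta_pos":[0.002,0,0],"turn":[0,0,0],"jaw":1},
    {"delta_pos":[0.004,0,0],"turn":[0,0,0],"jaw":1},
    {"delta_pos":[0.006,0,0],"turn":[0,0,0],"jaw":1},
  ],
)

```text
time: 9.15
tool_pos: [0.5338, -0.274, 0.0312]
ee_rot: [3.142, -0.001, 1.702]
wrist_force: [1.6, 0.4, -2.0]
width: 0.0155
```

```bash
python3 ln.py .04
```

```text
t 9.15 pos [ 0.5338 -0.274   0.0312] rpy [ 1.7999e+02 -4.0000e-02  9.7510e+01] F [ 1.56  0.36 -2.01] M [-0.09 -0.09 -0.01] w 0.0155
s 36.50 lat -0.10 mm  Fax 0.16 Flat -1.60 Fz -2.01
delta [ 0.0035 -0.0001  0.0001] turn [ 0.0001 -0.0006  0.0007] rows 0.07001878633827095 0.006163896089283258
```

Call:
move_arm(
  increments=[
    {"delta_pos":[0.0015,0,0],"turn":[0,0,0],"jaw":1},
    {"delta_pos":[0.003,0,0],"turn":[0,0,0],"jaw":1},
    {"delta_pos":[0.0045,0,0],"turn":[0,0,0],"jaw":1},
  ],
)

```text
time: 9.45
tool_pos: [0.5331, -0.2694, 0.0312]
ee_rot: [3.141, -0.001, 1.702]
wrist_force: [-0.6, 0.8, -2.4]
width: 0.0156
```

Call:
move_arm(
  increments=[
    {"delta_pos":[0.0005,0,0],"turn":[0,0,0],"jaw":1},
    {"delta_pos":[0.001,0,0],"turn":[0,0,0],"jaw":1},
  ],
)

```text
time: 9.65
tool_pos: [0.533, -0.2684, 0.0312]
ee_rot: [3.142, -0.001, 1.702]
wrist_force: [0.7, 0.3, -3.1]
width: 0.0156
```

Call:
move_arm(
  increments=[
    {"delta_pos":[0.0005,0,0],"turn":[0,0,0],"jaw":1},
    {"delta_pos":[0.001,0,0],"turn":[0,0,0],"jaw":1},
  ],
)

```text
time: 9.85
tool_pos: [0.5329, -0.2674, 0.0312]
ee_rot: [3.142, -0.001, 1.702]
wrist_force: [0.3, 0.2, -2.0]
width: 0.0157
```

```bash
python3 ln.py .04
```

```text
t 9.85 pos [ 0.5329 -0.2674  0.0312] rpy [ 1.800e+02 -3.000e-02  9.751e+01] F [ 0.35  0.23 -2.  ] M [-0.09 -0.09  0.01] w 0.0157
s 43.14 lat -0.08 mm  Fax 0.18 Flat -0.37 Fz -2.00
delta [-0.0031 -0.0001  0.0001] turn [ 0.0001 -0.0005  0.0007] rows 0.06292199943467994 0.005685997643113526
```

Call:
move_arm(
  increments=[
    {"delta_pos":[0.0005,0,0],"turn":[0,0,0],"jaw":1},
    {"delta_pos":[0.001,0,0],"turn":[0,0,0],"jaw":1},
  ],
)

```text
time: 10.05
tool_pos: [0.5327, -0.2664, 0.0312]
ee_rot: [3.141, -0.001, 1.702]
wrist_force: [-0.1, 0.4, -2.0]
width: 0.0156
```

Call:
move_arm(
  increments=[
    {"delta_pos":[0.0005,0,0],"turn":[0,0,0],"jaw":1},
    {"delta_pos":[0.001,0,0],"turn":[0,0,0],"jaw":1},
  ],
)

```text
time: 10.25
tool_pos: [0.5326, -0.2654, 0.0312]
ee_rot: [3.142, -0.001, 1.702]
wrist_force: [-0.2, 0.7, -2.4]
width: 0.0158
```

```bash
python3 ln.py .04
```

```text
t 10.25 pos [ 0.5326 -0.2654  0.0312] rpy [ 1.800e+02 -3.000e-02  9.751e+01] F [-0.23  0.66 -2.43] M [-0.09 -0.08  0.03] w 0.0158
s 45.21 lat -0.05 mm  Fax 0.69 Flat 0.14 Fz -2.43
delta [-0.0052 -0.0001  0.0001] turn [ 0.     -0.0005  0.0006] rows 0.1041574598058607 0.00545169091611382
```

Call:
move_arm(
  increments=[
    {"delta_pos":[0.0005,0,0],"turn":[0,0,0],"jaw":1},
    {"delta_pos":[0.001,0,0],"turn":[0,0,0],"jaw":1},
  ],
)

```text
time: 10.45
tool_pos: [0.5325, -0.2645, 0.0313]
ee_rot: [3.141, -0.0, 1.702]
wrist_force: [-0.3, -1.0, -2.2]
width: 0.0162
```

Call:
move_arm(
  increments=[
    {"delta_pos":[0.0005,0,0],"turn":[0,0,0],"jaw":1},
    {"delta_pos":[0.001,0,0],"turn":[0,0,0],"jaw":1},
  ],
)

```text
time: 10.65
tool_pos: [0.5326, -0.2645, 0.0314]
ee_rot: [3.141, 0.002, 1.702]
wrist_force: [0.6, -3.7, -3.1]
width: 0.0158
```

```bash
python3 ln.py .04;  python3 - <<'E'
from h import *
im=snapshot("top")[:,:,::-1]
a=ortho("top",im,.5285,-.235,np.radians(97.47),.05,w=.16,h=.1,s=.0002);cv2.imwrite("pics/o5.png",a)
E
```

```text
t 10.65 pos [ 0.5326 -0.2645  0.0314] rpy [1.7997e+02 1.2000e-01 9.7500e+01] F [ 0.59 -3.67 -3.15] M [-0.73 -0.19  0.05] w 0.0158
s 46.06 lat -0.14 mm  Fax -3.72 Flat -0.10 Fz -3.15
delta [-0.0061 -0.0001  0.0003] turn [0.0005 0.0021 0.0006] rows 0.1213061618801565 0.014723585380093787
```

View pics/o5.png

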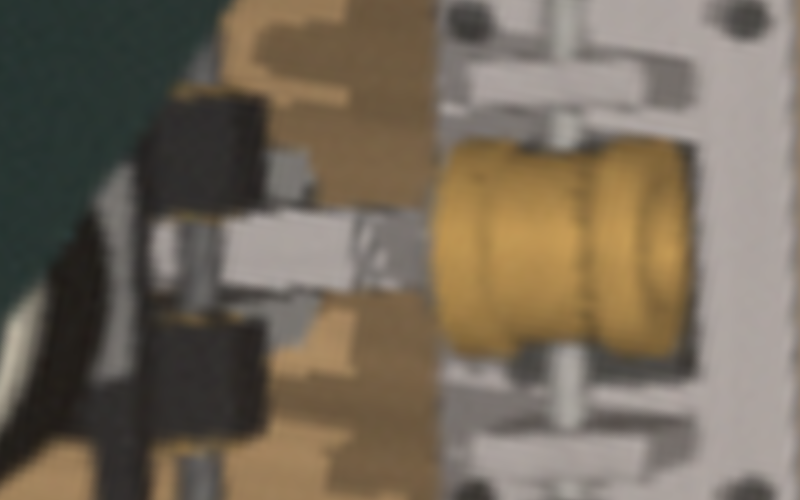

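The collar touches at s ≈ 46 mm (3.7 N, about 4 N/mm). Now press firmly to about 12 N.

Call:
move_arm(
  increments=[
    {"delta_pos":[0.001,0,0],"turn":[0,0,0],"jaw":1},
    {"delta_pos":[0.0015,0,0],"turn":[0,0,0],"jaw":1},
    {"delta_pos":[0.002,0,0],"turn":[0,0,0],"jaw":1},
  ],
)

```text
time: 11.0
tool_pos: [0.5326, -0.2645, 0.0317]
ee_rot: [3.141, 0.006, 1.701]
wrist_force: [1.3, -7.8, -3.4]
width: 0.0153
```

```bash
python3 ln.py .04
```

```text
t 11.0 pos [ 0.5326 -0.2645  0.0317] rpy [179.94   0.36  97.48] F [ 1.29 -7.84 -3.43] M [-1.43 -0.27  0.04] w 0.0153
s 46.03 lat -0.17 mm  Fax -7.94 Flat -0.26 Fz -3.43
delta [-0.006  -0.0002  0.0006] turn [0.001  0.0062 0.0002] rows 0.1212516635526001 0.04196142869533718
```

Call:
move_arm(
  increments=[
    {"delta_pos":[0.0025,0,0.0003],"turn":[0,0.005,0],"jaw":1},
    {"delta_pos":[0.003,0,0.0003],"turn":[0,0.005,0],"jaw":1},
    {"delta_pos":[0.003,0,0.0003],"turn":[0,0.005,0],"jaw":1},
  ],
)

```text
time: 11.3
tool_pos: [0.5326, -0.2646, 0.0318]
ee_rot: [3.14, 0.007, 1.701]
wrist_force: [1.0, -8.2, -4.2]
width: 0.0156
```

```bash
python3 ln.py .03
```

```text
t 11.3 pos [ 0.5326 -0.2646  0.0318] rpy [179.89   0.41  97.45] F [ 1.   -8.17 -4.24] M [-1.61 -0.28  0.08] w 0.0156
s 46.01 lat -0.19 mm  Fax -8.23 Flat 0.07 Fz -4.24
delta [-0.016  -0.0002  0.0009] turn [ 0.0019  0.0071 -0.0003] rows 0.3206614576018385 0.04926332468894816
```

Call:
move_arm(
  increments=[
    {"delta_pos":[0.0035,0,0],"turn":[0,0,0],"jaw":1},
    {"delta_pos":[0.004,0,0],"turn":[0,0,0],"jaw":1},
    {"delta_pos":[0.004,0,0],"turn":[0,0,0],"jaw":1},
  ],
)

```text
time: 11.6
tool_pos: [0.5327, -0.2647, 0.0324]
ee_rot: [3.139, 0.015, 1.7]
wrist_force: [1.1, -10.9, -5.9]
width: 0.0161
```

```bash
python3 ln.py .03
```

```text
t 11.6 pos [ 0.5327 -0.2647  0.0324] rpy [179.82   0.88  97.4 ] F [  1.13 -10.93  -5.91] M [-2.07 -0.31  0.06] w 0.0161
s 45.84 lat -0.25 mm  Fax -10.99 Flat 0.30 Fz -5.91
delta [-0.0158 -0.0002  0.0016] turn [ 0.0031  0.0154 -0.0012] rows 0.31794115850926463 0.10504665476356279
```

Seated firmly at about 11 N with s steady at 46.0. Now withdraw, re-levelling first.

Call:
move_arm(
  increments=[
    {"delta_pos":[0,0,0.0008],"turn":[0.003,0.0154,0],"jaw":1},
    {"delta_pos":[-0.003,0,0.0012],"turn":[0.003,0.0154,0],"jaw":1},
    {"delta_pos":[-0.007,0,0.0012],"turn":[0.003,0.0154,0],"jaw":1},
    {"delta_pos":[-0.012,0,0.0012],"turn":[0.003,0.0154,0],"jaw":1},
    {"delta_pos":[-0.017,0,0.0012],"turn":[0.003,0.0154,0],"jaw":1},
  ],
)

```text
time: 12.1
tool_pos: [0.5349, -0.2815, 0.0314]
ee_rot: [-3.141, -0.001, 1.7]
wrist_force: [0.8, 0.5, -2.6]
width: 0.0159
```

```bash
python3 ln.py .0
```

```text
t 12.1 pos [ 0.5349 -0.2815  0.0314] rpy [-1.7999e+02 -3.0000e-02  9.7420e+01] F [ 0.78  0.5  -2.55] M [-0.12 -0.09  0.02] w 0.0159
s 28.88 lat -0.28 mm  Fax 0.40 Flat -0.84 Fz -2.55
delta [-0.0289 -0.0003  0.0003] turn [-0.0001 -0.0005 -0.0008] rows 0.5775834580784356 0.006594495021253979
```

Call:
move_arm(
  increments=[
    {"delta_pos":[-0.008,0,0],"turn":[0,0,0],"jaw":1},
    {"delta_pos":[-0.016,0,0],"turn":[0,0,0],"jaw":1},
    {"delta_pos":[-0.025,0,0],"turn":[0,0,0],"jaw":1},
    {"delta_pos":[-0.032,0,0],"turn":[0,0,0],"jaw":1},
    {"delta_pos":[-0.032,0,0],"turn":[0,0,0],"jaw":1},
  ],
)

```text
time: 12.6
tool_pos: [0.5391, -0.3145, 0.0313]
ee_rot: [-3.142, -0.0, 1.699]
wrist_force: [0.7, 0.8, -1.7]
width: 0.0154
```

```bash
python3 ln.py .0;  python3 - <<'E'
from h import *
im=snapshot("top")[:,:,::-1]
a=ortho("top",im,.5285,-.235,np.radians(97.47),.05,w=.16,h=.1,s=.0002);cv2.imwrite("pics/o6.png",a)
E
```

```text
t 12.6 pos [ 0.5391 -0.3145  0.0313] rpy [-1.800e+02 -1.000e-02  9.736e+01] F [ 0.72  0.78 -1.74] M [-0.1  -0.11 -0.04] w 0.0154
s -4.39 lat -0.11 mm  Fax 0.68 Flat -0.81 Fz -1.74
delta [ 0.0044 -0.0001  0.0002] turn [-0.     -0.0002 -0.002 ] rows 0.08786232889860666 0.013371462360889567
```

View pics/o6.png

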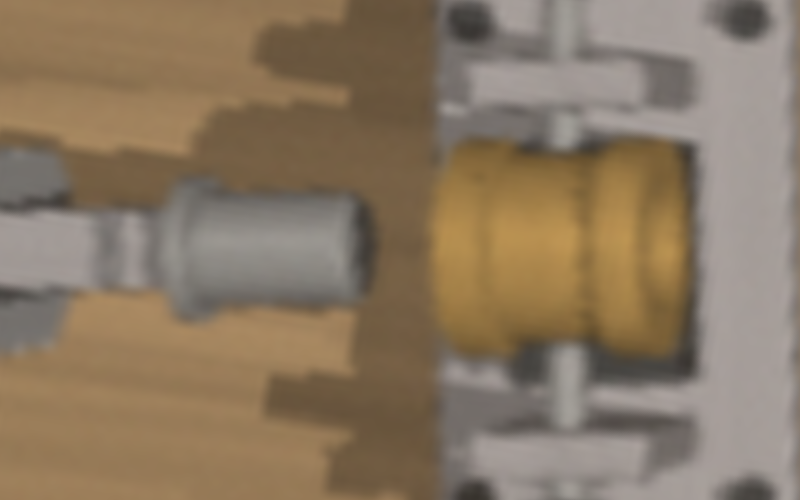

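The gauge is drawn out cleanly and hasn't slipped (tip at 370, consistent with s). Collar contact at s = 46.05 puts no-go contact on the +y mouth at s ≈ 183. I'm lifting over to that side.

Call:
move_arm(
  increments=[
    {"delta_pos":[0,0,-0.025],"turn":[0,0,0],"jaw":1},
    {"delta_pos":[0,0,-0.055],"turn":[0,0,0],"jaw":1},
    {"delta_pos":[0,0,-0.085],"turn":[0,0,0],"jaw":1},
    {"delta_pos":[0.02,0,-0.11],"turn":[0,0,0],"jaw":1},
    {"delta_pos":[0.05,0,-0.11],"turn":[0,0,0],"jaw":1},
  ],
)

```text
time: 13.15
tool_pos: [0.5348, -0.2661, 0.1467]
ee_rot: [3.134, 0.005, 1.698]
wrist_force: [1.3, -0.1, -1.8]
width: 0.0154
```

```bash
python3 ln.py .205 0 .135
```

```text
t 13.15 pos [ 0.5348 -0.2661  0.1467] rpy [179.58   0.31  97.26] F [ 1.28 -0.14 -1.82] M [ 0.02 -0.17 -0.02] w 0.0154
s 44.18 lat -2.17 mm  Fax -0.31 Flat -1.25 Fz -1.82
delta [ 0.1609 -0.0028  0.0108] turn [ 0.0074  0.0054 -0.0036] rows 3.2251704024210675 0.0654319581127158
```

Call:
move_arm(
  increments=[
    {"delta_pos":[0.04,0,0],"turn":[0.0074,0.0054,-0.0036],"jaw":1},
    {"delta_pos":[0.08,-0.001,0],"turn":[0.0074,0.0054,-0.0036],"jaw":1},
    {"delta_pos":[0.12,-0.002,0.003],"turn":[0.0074,0.0054,-0.0036],"jaw":1},
    {"delta_pos":[0.161,-0.003,0.006],"turn":[0.0074,0.0054,-0.0036],"jaw":1},
    {"delta_pos":[0.161,-0.003,0.0108],"turn":[0.0074,0.0054,-0.0036],"jaw":1},
  ],
)

```text
time: 13.65
tool_pos: [0.5108, -0.102, 0.1354]
ee_rot: [3.141, -0.002, 1.707]
wrist_force: [0.3, -1.0, -1.7]
width: 0.016
```

```bash
python3 ln.py .205 0 .0313
```

```text
t 13.65 pos [ 0.5108 -0.102   0.1354] rpy [ 1.7996e+02 -1.4000e-01  9.7800e+01] F [ 0.33 -0.97 -1.67] M [-0.09 -0.12 -0.02] w 0.016
s 210.03 lat 0.32 mm  Fax -1.01 Flat -0.20 Fz -1.67
delta [-0.0053  0.0002  0.1041] turn [ 0.0007 -0.0025  0.0058] rows 2.0845170546160383 0.04221234616272673
```

Call:
move_arm(
  increments=[
    {"delta_pos":[0,0,0.03],"turn":[0,0,0.003],"jaw":1},
    {"delta_pos":[0,0,0.06],"turn":[0,0,0.006],"jaw":1},
    {"delta_pos":[0,0,0.085],"turn":[0,0,0.006],"jaw":1},
    {"delta_pos":[0,0,0.104],"turn":[0,0,0.006],"jaw":1},
    {"delta_pos":[0,0,0.104],"turn":[0,0,0.006],"jaw":1},
  ],
)

```text
time: 14.15
tool_pos: [0.508, -0.1012, 0.0279]
ee_rot: [-3.135, -0.006, 1.701]
wrist_force: [0.3, -0.1, -2.5]
width: 0.0157
```

```bash
python3 ln.py .19 0 .0313;  python3 - <<'E'
from h import *
im=snapshot("top")[:,:,::-1]
a=ortho("top",im,.515,-.14,np.radians(97.47),.05,w=.16,h=.1,s=.0002);cv2.imwrite("pics/o7.png",a)
im=snapshot("scene")[:,:,::-1];cv2.imwrite("pics/s7.png",im)
E
python3 ln.py .19 0 .0313
```

```text
t 14.15 pos [ 0.508  -0.1012  0.0279] rpy [-179.65   -0.32   97.45] F [ 0.34 -0.11 -2.48] M [-0.09 -0.08  0.06] w 0.0157
s 211.22 lat 3.00 mm  Fax -0.16 Flat -0.32 Fz -2.48
delta [-0.0212  0.003  -0.0035] turn [-0.0061 -0.0055 -0.0003] rows 0.4340194977595213 0.05516210257731759
t 14.25 pos [ 0.5108 -0.102   0.0316] rpy [ 1.7997e+02 -1.5000e-01  9.7440e+01] F [ 0.33  0.1  -1.73] M [-0.08 -0.09  0.02] w 0.0159
s 210.01 lat 0.25 mm  Fax 0.05 Flat -0.34 Fz -1.73
delta [-0.02    0.0003  0.0003] turn [ 0.0005 -0.0025 -0.0004] rows 0.40031001043857856 0.017444226184362442
```

View pics/o7.png

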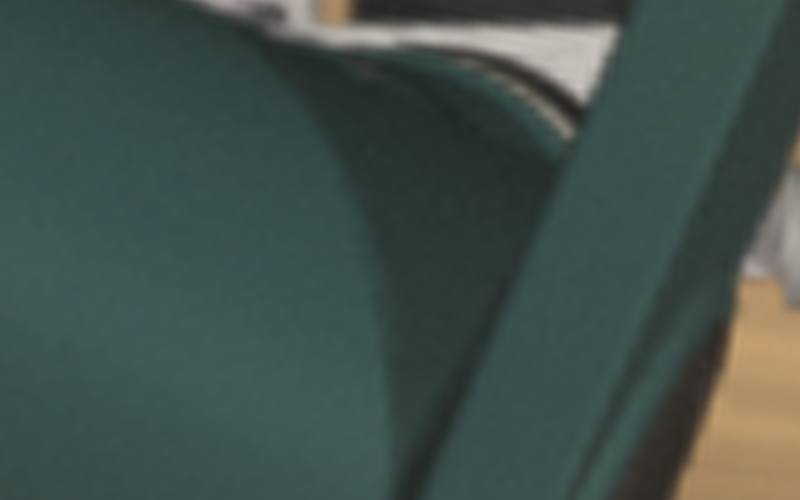

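View pics/s7.png

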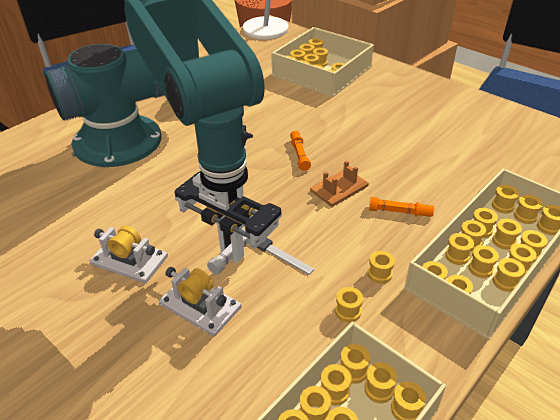

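The top view is blocked by the arm. In the scene view the no-go end faces the fitting's +y mouth (near 215,270), so I'll approach along the known axis.

Call:
move_arm(
  increments=[
    {"delta_pos":[-0.005,0,0],"turn":[0,-0.002,0],"jaw":1},
    {"delta_pos":[-0.01,0,0.0003],"turn":[0,-0.002,0],"jaw":1},
    {"delta_pos":[-0.015,0.0003,0.0003],"turn":[0,-0.002,0],"jaw":1},
    {"delta_pos":[-0.02,0.0003,0.0003],"turn":[0,-0.002,0],"jaw":1},
    {"delta_pos":[-0.022,0.0003,0.0003],"turn":[0,-0.002,0],"jaw":1},
  ],
)

```text
time: 14.75
tool_pos: [0.5143, -0.1246, 0.0316]
ee_rot: [3.141, -0.0, 1.7]
wrist_force: [-0.5, 1.4, -2.0]
width: 0.0158
```

```bash
python3 ln.py .185 0 .0312
```

```text
t 14.75 pos [ 0.5143 -0.1246  0.0316] rpy [179.94  -0.    97.41] F [-0.54  1.4  -2.04] M [-0.05 -0.01 -0.01] w 0.0158
s 187.17 lat -0.19 mm  Fax 1.46 Flat 0.36 Fz -2.04
delta [-0.0022 -0.0002  0.0004] turn [ 0.001  -0.0001 -0.0011] rows 0.04423705717146177 0.00982127987879507
```

Call:
move_arm(
  increments=[
    {"delta_pos":[-0.001,0,0.0004],"turn":[0.001,0,-0.001],"jaw":1},
    {"delta_pos":[-0.002,-0.0002,0.0004],"turn":[0.001,0,-0.001],"jaw":1},
    {"delta_pos":[-0.002,-0.0002,0.0004],"turn":[0.001,0,-0.001],"jaw":1},
  ],
)

```text
time: 15.05
tool_pos: [0.5143, -0.1266, 0.0311]
ee_rot: [-3.141, -0.0, 1.701]
wrist_force: [0.2, -0.4, -2.5]
width: 0.0156
```

```bash
python3 ln.py .184 0 .0312
```

```text
t 15.05 pos [ 0.5143 -0.1266  0.0311] rpy [-1.7999e+02 -1.0000e-02  9.7460e+01] F [ 0.18 -0.44 -2.48] M [-0.05 -0.09 -0.03] w 0.0156
s 185.14 lat 0.04 mm  Fax -0.46 Flat -0.12 Fz -2.48
delta [-0.0011  0.     -0.0001] turn [-0.0001 -0.0002 -0.0001] rows 0.022999539642997637 0.001620083694688725
```

Call:
move_arm(
  increments=[
    {"delta_pos":[-0.0005,0,0],"turn":[0,0,0],"jaw":1},
    {"delta_pos":[-0.001,0,0],"turn":[0,0,0],"jaw":1},
    {"delta_pos":[-0.0015,0,0],"turn":[0,0,0],"jaw":1},
  ],
)

```text
time: 15.35
tool_pos: [0.5145, -0.128, 0.0311]
ee_rot: [-3.141, -0.0, 1.701]
wrist_force: [-0.1, 0.6, -2.4]
width: 0.0157
```

Call:
move_arm(
  increments=[
    {"delta_pos":[-0.0005,0,0],"turn":[0,0,0],"jaw":1},
    {"delta_pos":[-0.001,0,0],"turn":[0,0,0],"jaw":1},
  ],
)

```text
time: 15.55
tool_pos: [0.5145, -0.1286, 0.0311]
ee_rot: [-3.141, -0.001, 1.701]
wrist_force: [-0.8, 1.4, -2.1]
width: 0.0159
```

```bash
python3 ln.py .184 0 .0312
```

```text
t 15.55 pos [ 0.5145 -0.1286  0.0311] rpy [-1.7998e+02 -7.0000e-02  9.7480e+01] F [-0.75  1.42 -2.08] M [ 0.21 -0.07  0.05] w 0.0159
s 183.16 lat 0.08 mm  Fax 1.50 Flat 0.56 Fz -2.08
delta [ 0.0008  0.0001 -0.0001] turn [-0.0003 -0.0012  0.0001] rows 0.016869076585500936 0.007988375974400722
```

Contact at s = 183.2 as predicted, so the no-go face is on the mouth. I'll press with about 6–8 N and hold.

Call:
move_arm(
  increments=[
    {"delta_pos":[-0.001,0,0],"turn":[0,0,0],"jaw":1},
    {"delta_pos":[-0.0015,0,0],"turn":[0,0,0],"jaw":1},
    {"delta_pos":[-0.002,0,0],"turn":[0,0,0],"jaw":1},
    {"delta_pos":[-0.002,0,0],"turn":[0,0,0],"jaw":1},
  ],
)

```text
time: 15.95
tool_pos: [0.5144, -0.1287, 0.0309]
ee_rot: [-3.141, -0.005, 1.702]
wrist_force: [-0.5, 5.5, -0.2]
width: 0.016
```

```bash
python3 ln.py .184 0 .0312
```

```text
t 15.95 pos [ 0.5144 -0.1287  0.0309] rpy [-179.95   -0.28   97.5 ] F [-0.53  5.52 -0.17] M [0.95 0.05 0.06] w 0.016
s 183.10 lat 0.21 mm  Fax 5.55 Flat -0.20 Fz -0.17
delta [ 0.0009  0.0002 -0.0003] turn [-0.0008 -0.005   0.0006] rows 0.019513779145329715 0.03384144755531568
```

Call:
move_arm(
  increments=[
    {"delta_pos":[-0.0028,0,0],"turn":[0,0,0],"jaw":1},
    {"delta_pos":[-0.0028,0,0],"turn":[0,0,0],"jaw":1},
    {"delta_pos":[-0.0028,0,0],"turn":[0,0,0],"jaw":1},
    {"delta_pos":[-0.0028,0,0],"turn":[0,0,0],"jaw":1},
    {"delta_pos":[-0.0028,0,0],"turn":[0,0,0],"jaw":1},
  ],
)

```text
time: 16.45
tool_pos: [0.5143, -0.1286, 0.0306]
ee_rot: [-3.14, -0.01, 1.703]
wrist_force: [0.1, 8.2, 0.1]
width: 0.0157
```

Call:
move_arm(
  increments=[
    {"delta_pos":[-0.0028,0,-0.0003],"turn":[0,-0.003,0],"jaw":1},
    {"delta_pos":[-0.0028,0,-0.0003],"turn":[0,-0.003,0],"jaw":1},
    {"delta_pos":[-0.0028,0,-0.0003],"turn":[0,-0.003,0],"jaw":1},
    {"delta_pos":[-0.0028,0,-0.0003],"turn":[0,-0.003,0],"jaw":1},
    {"delta_pos":[-0.0028,0,-0.0003],"turn":[0,-0.003,0],"jaw":1},
  ],
)

```text
time: 16.95
tool_pos: [0.5143, -0.1286, 0.0307]
ee_rot: [-3.14, -0.013, 1.703]
wrist_force: [-1.2, 7.7, -0.1]
width: 0.0155
```

```bash
python3 ln.py .184 0 .0312
```

```text
t 16.95 pos [ 0.5143 -0.1286  0.0307] rpy [-179.89   -0.73   97.6 ] F [-1.17  7.69 -0.09] M [ 1.28  0.07 -0.  ] w 0.0155
s 183.21 lat 0.33 mm  Fax 7.78 Flat 0.16 Fz -0.09
delta [ 0.0008  0.0003 -0.0005] turn [-0.0019 -0.0127  0.0023] rows 0.019621521540466712 0.08690506220094849
```

The push held at about 8 N and the gauge didn't enter, but the tool tilted 0.7°. I'll hold once more with the tilt corrected so the press is square.

Call:
move_arm(
  increments=[
    {"delta_pos":[-0.002,0.0003,-0.0005],"turn":[-0.0019,-0.015,0.0023],"jaw":1},
    {"delta_pos":[-0.0022,0.0003,-0.0005],"turn":[-0.0019,-0.018,0.0023],"jaw":1},
    {"delta_pos":[-0.0022,0.0003,-0.0005],"turn":[-0.0019,-0.02,0.0023],"jaw":1},
    {"delta_pos":[-0.0022,0.0003,-0.0005],"turn":[-0.0019,-0.02,0.0023],"jaw":1},
    {"delta_pos":[-0.0022,0.0003,-0.0005],"turn":[-0.0019,-0.02,0.0023],"jaw":1},
  ],
)

```text
time: 17.45
tool_pos: [0.5143, -0.1288, 0.0305]
ee_rot: [-3.141, 0.003, 1.702]
wrist_force: [0.2, 6.5, -2.5]
width: 0.0159
```

```bash
python3 ln.py .184 0 .0312
```

```text
t 17.45 pos [ 0.5143 -0.1288  0.0305] rpy [-179.95    0.2    97.5 ] F [ 0.18  6.48 -2.48] M [ 1.07 -0.01  0.08] w 0.0159
s 182.95 lat 0.33 mm  Fax 6.40 Flat -1.02 Fz -2.48
delta [ 0.001   0.0003 -0.0007] turn [-0.001   0.0034  0.0005] rows 0.025825711379958993 0.024086208459550593
```

Call:
move_arm(
  increments=[
    {"delta_pos":[-0.002,0.0003,-0.0004],"turn":[0,-0.004,0],"jaw":1},
    {"delta_pos":[-0.002,0.0003,-0.0004],"turn":[0,-0.004,0],"jaw":1},
    {"delta_pos":[-0.002,0.0003,-0.0004],"turn":[0,-0.004,0],"jaw":1},
    {"delta_pos":[-0.002,0.0003,-0.0004],"turn":[0,-0.004,0],"jaw":1},
    {"delta_pos":[-0.002,0.0003,-0.0004],"turn":[0,-0.004,0],"jaw":1},
  ],
)

```text
time: 17.95
tool_pos: [0.5143, -0.1289, 0.0305]
ee_rot: [-3.14, 0.003, 1.702]
wrist_force: [-1.1, 6.5, -1.0]
width: 0.0157
```

Call:
move_arm(
  increments=[
    {"delta_pos":[-0.0018,0,0],"turn":[0,-0.004,0],"jaw":1},
    {"delta_pos":[-0.0018,0,0],"turn":[0,-0.004,0],"jaw":1},
    {"delta_pos":[-0.0018,0,0],"turn":[0,-0.004,0],"jaw":1},
    {"delta_pos":[-0.0018,0,0],"turn":[0,-0.004,0],"jaw":1},
    {"delta_pos":[-0.0018,0,0],"turn":[0,-0.004,0],"jaw":1},
  ],
)

```text
time: 18.45
tool_pos: [0.5142, -0.1289, 0.0303]
ee_rot: [-3.139, 0.004, 1.703]
wrist_force: [-1.3, 6.0, 0.2]
width: 0.0155
```

```bash
python3 ln.py .200 0 .0312
```

```text
t 18.45 pos [ 0.5142 -0.1289  0.0303] rpy [-179.87    0.22   97.56] F [-1.35  5.95  0.24] M [ 1.1  -0.03  0.06] w 0.0155
s 182.94 lat 0.37 mm  Fax 6.08 Flat 0.56 Fz 0.24
delta [ 0.017   0.0004 -0.001 ] turn [-0.0022  0.0039  0.0015] rows 0.34158832659918326 0.03168715820862302
```

No-go confirmed: about 6–8 N for over 2 s, with no entry. Back off, lift, and return to the cradle.

Call:
move_arm(
  increments=[
    {"delta_pos":[0.003,0,0],"turn":[0,0.002,0],"jaw":1},
    {"delta_pos":[0.008,0,0],"turn":[0,0.0035,0],"jaw":1},
    {"delta_pos":[0.015,0,0],"turn":[0,0.0035,0],"jaw":1},
    {"delta_pos":[0.025,0,-0.005],"turn":[0,0.0035,0],"jaw":1},
    {"delta_pos":[0.035,0,-0.02],"turn":[0,0.0035,0],"jaw":1},
  ],
)

```text
time: 18.95
tool_pos: [0.5081, -0.093, 0.0492]
ee_rot: [-3.136, -0.001, 1.703]
wrist_force: [0.7, -0.2, -3.1]
width: 0.0159
```

Call:
move_arm(
  increments=[
    {"delta_pos":[0,0,-0.025],"turn":[0,0,0],"jaw":1},
    {"delta_pos":[0,0,-0.055],"turn":[0,0,0],"jaw":1},
    {"delta_pos":[0.02,0,-0.085],"turn":[0,0,0.07],"jaw":1},
    {"delta_pos":[0.05,0,-0.1],"turn":[0,0,0.14],"jaw":1},
    {"delta_pos":[0.09,0,-0.1],"turn":[0,0,0.21],"jaw":1},
  ],
)

```text
time: 19.45
tool_pos: [0.4992, -0.0035, 0.1546]
ee_rot: [3.138, 0.001, 1.487]
wrist_force: [0.8, -0.4, -1.9]
width: 0.0159
```

```bash
python3 g.py .5137 .2082 .15 80.85
```

```text
t 19.45 pos [ 0.4992 -0.0035  0.1546] rpy [1.798e+02 6.000e-02 8.523e+01] F [ 0.81 -0.42 -1.95] M [-0.02 -0.09  0.02] w 0.0159
delta [ 0.2122 -0.0031  0.0044] turn [0.0036 0.0009 0.0764] rows 4.24467850490541 0.5100773753805917
```

Call:
move_arm(
  increments=[
    {"delta_pos":[0.045,0,0],"turn":[0.002,0,0.04],"jaw":1},
    {"delta_pos":[0.09,-0.001,0],"turn":[0.0036,0,0.076],"jaw":1},
    {"delta_pos":[0.135,-0.002,0],"turn":[0.0036,0,0.076],"jaw":1},
    {"delta_pos":[0.18,-0.003,0],"turn":[0.0036,0,0.076],"jaw":1},
    {"delta_pos":[0.212,-0.003,0],"turn":[0.0036,0,0.076],"jaw":1},
  ],
)

```text
time: 19.95
tool_pos: [0.5132, 0.2116, 0.1561]
ee_rot: [3.14, -0.001, 1.414]
wrist_force: [0.8, -0.7, -4.5]
width: 0.0161
```

Call:
move_arm(
  increments=[
    {"delta_pos":[0,0,0],"turn":[0,0,0],"jaw":1},
    {"delta_pos":[0,0,0],"turn":[0,0,0],"jaw":1},
  ],
)

```text
time: 20.15
tool_pos: [0.513, 0.2127, 0.1575]
ee_rot: [3.138, -0.001, 1.417]
wrist_force: [0.3, 0.3, -2.5]
width: 0.0157
```

```bash
python3 g.py .5137 .2082 .07 80.85
```

```text
t 20.15 pos [0.513  0.2127 0.1575] rpy [ 1.7981e+02 -5.0000e-02  8.1160e+01] F [ 0.25  0.32 -2.52] M [-0.09 -0.11 -0.02] w 0.0157
delta [-0.0044  0.0011  0.0875] turn [ 0.0032 -0.0008  0.0054] rows 1.7514105600912866 0.04252877214296904
```

Call:
move_arm(
  increments=[
    {"delta_pos":[-0.0044,0.0011,0.02],"turn":[0.003,-0.0008,0.005],"jaw":1},
    {"delta_pos":[-0.0044,0.0011,0.045],"turn":[0.003,-0.0008,0.005],"jaw":1},
    {"delta_pos":[-0.0044,0.0011,0.07],"turn":[0.003,-0.0008,0.005],"jaw":1},
    {"delta_pos":[-0.0044,0.0011,0.0875],"turn":[0.003,-0.0008,0.005],"jaw":1},
    {"delta_pos":[-0.0044,0.0011,0.0875],"turn":[0.003,-0.0008,0.005],"jaw":1},
  ],
)

```text
time: 20.65
tool_pos: [0.5115, 0.2061, 0.0673]
ee_rot: [-3.136, 0.003, 1.41]
wrist_force: [-0.0, -0.3, -1.8]
width: 0.0156
```

Call:
move_arm(
  increments=[
    {"delta_pos":[0,0,0],"turn":[0,0,0],"jaw":1},
  ],
)

```text
time: 20.75
tool_pos: [0.512, 0.2052, 0.0685]
ee_rot: [-3.138, 0.003, 1.408]
wrist_force: [0.0, 0.4, -2.1]
width: 0.0159
```

```bash
python3 g.py .5137 .2082 .05 80.85; python3 - <<'E'
from h import *
im=snapshot("scene")[:,:,::-1];cv2.imwrite("pics/s8.png",cv2.resize(im[100:220,280:420],None,fx=5,fy=5,interpolation=2))
E
```

```text
t 20.75 pos [0.512  0.2052 0.0685] rpy [-179.78    0.18   80.69] F [ 0.01  0.36 -2.14] M [-0.09 -0.06  0.03] w 0.0159
delta [0.0032 0.0012 0.0184] turn [-0.0038  0.0031 -0.0028] rows 0.3754001564365085 0.03772039717465926
```

View pics/s8.png

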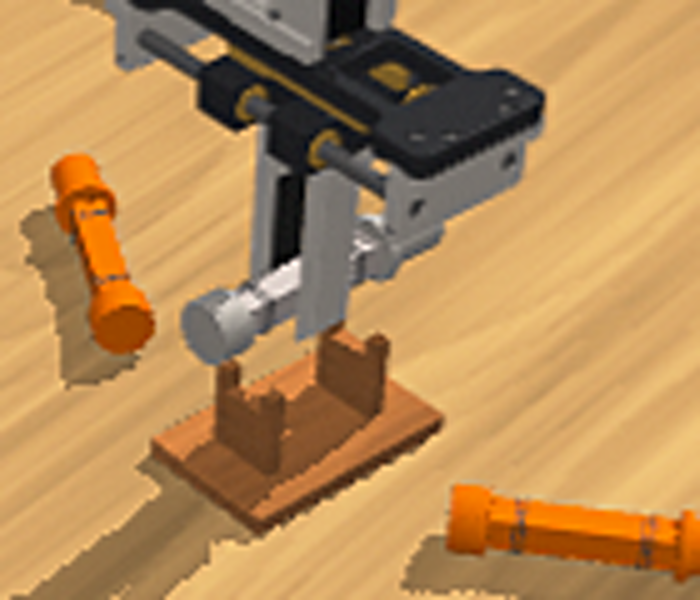

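The gauge hangs level over the cradle (no-go end at 215,325 in the crop, above the near post). Lowering further to z = 0.045.

Call:
move_arm(
  increments=[
    {"delta_pos":[0.0016,0.0006,0.003],"turn":[-0.0038,0.003,0.003],"jaw":1},
    {"delta_pos":[0.0032,0.0012,0.008],"turn":[-0.0038,0.003,0.003],"jaw":1},
    {"delta_pos":[0.0032,0.0012,0.014],"turn":[-0.0038,0.003,0.003],"jaw":1},
    {"delta_pos":[0.0032,0.0012,0.0185],"turn":[-0.0038,0.003,0.003],"jaw":1},
    {"delta_pos":[0.0032,0.0012,0.0185],"turn":[-0.0038,0.003,0.003],"jaw":1},
  ],
)

```text
time: 21.3
tool_pos: [0.5127, 0.2079, 0.0486]
ee_rot: [-3.139, 0.002, 1.405]
wrist_force: [-0.6, 0.9, -2.3]
width: 0.0158
```

```bash
python3 g.py .5137 .2082 .036 80.85
```

```text
t 21.3 pos [0.5127 0.2079 0.0486] rpy [-1.7987e+02  9.0000e-02  8.0530e+01] F [-0.64  0.88 -2.35] M [-0.05 -0.07  0.01] w 0.0158
delta [0.0005 0.001  0.0126] turn [-0.0023  0.0015 -0.0057] rows 0.2536813870530521 0.04207959985930601
```

Call:
move_arm(
  increments=[
    {"delta_pos":[0.0005,0.001,0.002],"turn":[-0.0023,0.0015,-0.0057],"jaw":1},
    {"delta_pos":[0.0005,0.001,0.004],"turn":[-0.0023,0.0015,-0.0057],"jaw":1},
    {"delta_pos":[0.0005,0.001,0.007],"turn":[-0.0023,0.0015,-0.0057],"jaw":1},
    {"delta_pos":[0.0005,0.001,0.01],"turn":[-0.0023,0.0015,-0.0057],"jaw":1},
    {"delta_pos":[0.0005,0.001,0.012],"turn":[-0.0023,0.0015,-0.0057],"jaw":1},
  ],
)

```text
time: 21.8
tool_pos: [0.5136, 0.2081, 0.0363]
ee_rot: [-3.141, 0.0, 1.411]
wrist_force: [0.1, -0.1, -2.6]
width: 0.0159
```

```bash
python3 g.py .5137 .2082 .0291 80.85
```

```text
t 21.8 pos [0.5136 0.2081 0.0363] rpy [-1.7998e+02  1.0000e-02  8.0860e+01] F [ 0.06 -0.08 -2.59] M [-0.09 -0.04 -0.03] w 0.0159
delta [0.0001 0.0001 0.0072] turn [-0.0004  0.0002  0.0001] rows 0.14330675216457187 0.0029377555683911425
```

Call:
move_arm(
  increments=[
    {"delta_pos":[0,0,0.0015],"turn":[0,0,0],"jaw":1},
    {"delta_pos":[0,0,0.003],"turn":[0,0,0],"jaw":1},
    {"delta_pos":[0,0,0.0045],"turn":[0,0,0],"jaw":1},
    {"delta_pos":[0,0,0.0055],"turn":[0,0,0],"jaw":1},
    {"delta_pos":[0,0,0.006],"turn":[0,0,0],"jaw":1},
  ],
)

```text
time: 22.3
tool_pos: [0.5136, 0.2081, 0.0302]
ee_rot: [-3.141, 0.0, 1.411]
wrist_force: [0.5, 0.0, -2.6]
width: 0.0158
```

Call:
move_arm(
  increments=[
    {"delta_pos":[0,0,0.0003],"turn":[0,0,0],"jaw":1},
    {"delta_pos":[0,0,0.0006],"turn":[0,0,0],"jaw":1},
  ],
)

```text
time: 22.5
tool_pos: [0.5136, 0.2081, 0.0296]
ee_rot: [-3.141, 0.0, 1.411]
wrist_force: [-0.1, -0.8, -2.7]
width: 0.0154
```

```bash
python3 g.py .5137 .2082 .0291 80.85
```

```text
t 22.5 pos [0.5136 0.2081 0.0296] rpy [-1.7998e+02  1.0000e-02  8.0850e+01] F [-0.12 -0.79 -2.68] M [-0.01 -0.1   0.02] w 0.0154
delta [0.0001 0.     0.0005] turn [-0.0003  0.0002  0.    ] rows 0.010455122506316122 0.0026179344116649904
```

Call:
move_arm(
  increments=[
    {"delta_pos":[0,0,0.0003],"turn":[0,0,0],"jaw":1},
    {"delta_pos":[0,0,0.0006],"turn":[0,0,0],"jaw":1},
  ],
)

```text
time: 22.7
tool_pos: [0.5137, 0.2081, 0.0291]
ee_rot: [-3.141, 0.0, 1.411]
wrist_force: [-0.6, -0.1, -0.4]
width: 0.0156
```

```bash
python3 g.py .5137 .2082 .0291 80.85
```

```text
t 22.7 pos [0.5137 0.2081 0.0291] rpy [-1.7999e+02  1.0000e-02  8.0860e+01] F [-0.63 -0.15 -0.44] M [-0.02 -0.01  0.05] w 0.0156
delta [0.0001 0.     0.    ] turn [-0.0002  0.0002  0.0001] rows 0.001582975391068929 0.001805491377174053
```

The force on the gripper fell to about 0, so the gauge rests in its slots at the original height. Open slowly.

Call:
move_arm(
  increments=[
    {"delta_pos":[0,0,0],"turn":[0,0,0],"jaw":0.5},
    {"delta_pos":[0,0,0],"turn":[0,0,0],"jaw":0.3},
    {"delta_pos":[0,0,0],"turn":[0,0,0],"jaw":0},
    {"delta_pos":[0,0,0],"turn":[0,0,0],"jaw":0},
    {"delta_pos":[0,0,0],"turn":[0,0,0],"jaw":0},
  ],
)

```text
time: 23.2
tool_pos: [0.5138, 0.2082, 0.0293]
ee_rot: [3.141, 0.0, 1.411]
wrist_force: [0.1, 0.4, 0.6]
width: 0.047
```

```bash
python3 g.py .5137 .2082 .15 80.85
```

```text
t 23.2 pos [0.5138 0.2082 0.0293] rpy [179.99   0.    80.85] F [0.13 0.38 0.55] M [-0.03 -0.08 -0.03] w 0.047
delta [-0.000e+00 -1.000e-04 -1.207e-01] turn [0.0002 0.     0.0001] rows 2.4146236612993097 0.0012100218972444967
```

Call:
move_arm(
  increments=[
    {"delta_pos":[0,0,-0.015],"turn":[0,0,0],"jaw":-0.2},
    {"delta_pos":[0,0,-0.04],"turn":[0,0,0],"jaw":-0.2},
    {"delta_pos":[0,0,-0.07],"turn":[0,0,0],"jaw":-0.2},
    {"delta_pos":[0,0,-0.11],"turn":[0,0,0],"jaw":-0.2},
    {"delta_pos":[0,0,-0.15],"turn":[0,0,0],"jaw":-0.2},
  ],
)

```text
time: 23.7
tool_pos: [0.5135, 0.2081, 0.1817]
ee_rot: [3.141, -0.0, 1.411]
wrist_force: [1.0, -0.0, 0.8]
width: 0.0565
```

Call:
move_arm(
  increments=[
    {"delta_pos":[-0.04,0,0],"turn":[0,0,0],"jaw":-0.2},
    {"delta_pos":[-0.08,0,0],"turn":[0,0,0],"jaw":-0.2},
    {"delta_pos":[-0.12,0,0],"turn":[0,0,0],"jaw":-0.2},
    {"delta_pos":[-0.16,0,0],"turn":[0,0,0],"jaw":-0.2},
    {"delta_pos":[-0.18,0,0],"turn":[0,0,0],"jaw":-0.2},
  ],
)

```text
time: 24.2
tool_pos: [0.4845, 0.0278, 0.1832]
ee_rot: [3.139, 0.001, 1.409]
wrist_force: [-0.6, -0.1, 0.9]
width: 0.0562
```

```bash
python3 g.py; python3 - <<'E'
from h import *
im=snapshot("scene")[:,:,::-1];cv2.imwrite("pics/s9.png",im);cv2.imwrite("pics/s9c.png",cv2.resize(im[120:220,280:420],None,fx=5,fy=5,interpolation=2))
im=snapshot("top")[:,:,::-1];cv2.imwrite("pics/t9.png",im)
E
```

```text
t 24.2 pos [0.4845 0.0278 0.1832] rpy [1.7985e+02 3.0000e-02 8.0720e+01] F [-0.62 -0.14  0.9 ] M [-0.   -0.09  0.04] w 0.0562
```

View pics/s9c.png

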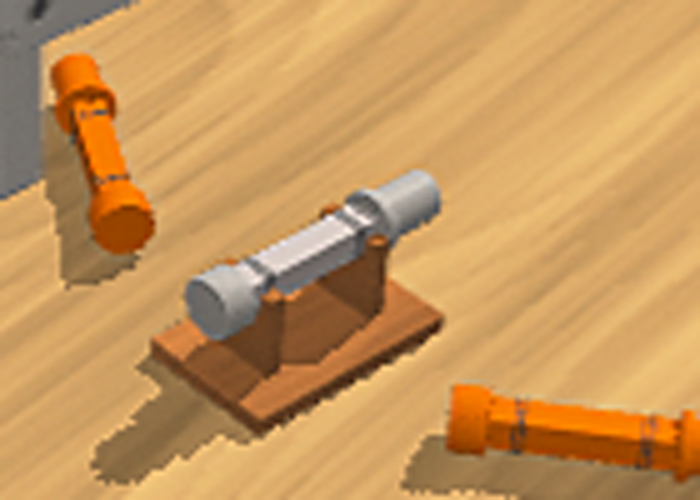

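View pics/t9.png

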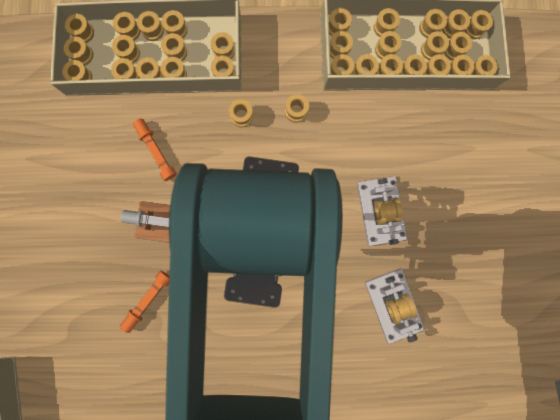

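View pics/s9.png

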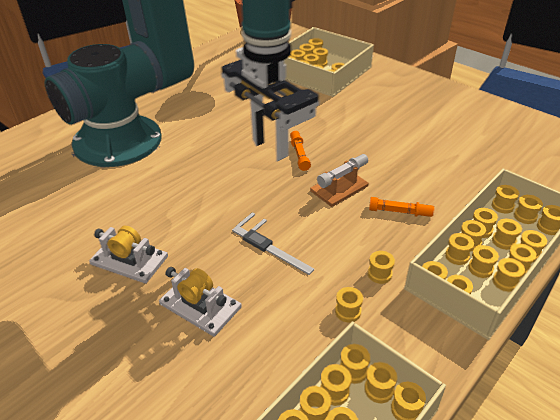

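The gauge lies level in its cradle (crop 190–440, 170–340). The caliper, spares and decoys sit at their starting pixels, and the gripper is clear. Handing in.

Call:
move_arm(
  increments=[
    {"delta_pos":[0,0,0],"turn":[0,0,0],"jaw":-0.2},
    {"delta_pos":[0,0,0],"turn":[0,0,0],"jaw":-0.2},
    {"delta_pos":[0,0,0],"turn":[0,0,0],"jaw":-0.2},
  ],
)

```text
time: 24.6
tool_pos: [0.485, 0.0291, 0.1834]
ee_rot: [3.139, -0.0, 1.409]
wrist_force: [0.2, 0.3, -0.1]
width: 0.0569
```

```bash
python3 -c "
from bench import *
print(close_job())"
```

```text
the job is handed in; nothing more can be done
None
```

The bore check is done and handed in at about 24.6 s of the 72 s allowed: the go end went all the way in and the no-go end did not enter.

- **Go end:** it slid into the -y mouth with no noticeable force, and the collar stopped against the fitting. I pressed to about 11 N, then drew it out. The tool tilted about 0.9° at the hardest push, and I levelled it again before withdrawing.
- **No-go end:** I pressed it on the +y mouth at about 6–8 N for more than 2 s. It made contact within 0.1–0.2 mm of where the go test predicted. The tool tilted up to 0.7° early in the hold, so I corrected that and held level (about 0.2°) for at least another second.
- **Cradle:** I set the gauge down at its original height; the force on the gripper fell to about zero before I let go.

**Last checks:** the final pictures show the gauge lying in both slots. The caliper, spare fittings and orange look-alikes appear where they started, and the gripper is clear. The arm blocked the top camera during the no-go press and hid the caliper in the last top picture. So the no-go centring relied on measured position and contact, and the caliper was checked only in the scene camera.

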